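Clip the brush holders on the rail and stock them

TASK

Set up the lettering station: hook the lip of each of the two grey plastic brush holders over the upper edge of the sloping aluminium rail and tilt its foot down until the spring clip snaps under the lower edge, so that both sit flat and square on the rail, anywhere along it. Once both are clipped on, move every brush out of the wooden block and stand it, bristles up, in a holder pot, one to a pot and right down to the bottom. Do not knock over the paint tin or the rinsing cup.

Things in the scene. Friction and masses are not known exactly. Their poses are not given: they have to be found in the camera images.
- rail: Fixed aluminium rail, face sloping 30 deg. Origin: centre of its upper face, 80 mm above the table; z out of the face (up, towards robot), x up the slope, y along it. Flange x +-30, y +-160, 4 mm thick; both long edges overhang a 34 mm web by 13, 18 mm free below, then a board (x +-65). Steel console base 150 x 340 mm.
- holder_a: Grey plastic brush holder, 160 g. Origin on its base's underside (seats on the rail; 12.5 mm up when standing on the table). x from foot to hook, z normal to base. Base x -60..38, y +-16, z 0..6. Pot block 66(x) x 32(y) x 65 tall on it, flat sides to grip, leans 30 deg to +x (upright once on the rail): underside centre (-6,0,22), up axis (.5,0,.866). Sizes mm.
- holder_b: Second holder, identical to holder_a: all sizes given for one hold for both. When home its axes are parallel to the rail's, base flat on the rail's face, hook round the upper (+x) edge, clip under the lower edge, origin within 2 mm of the rail's centre line. Base plate at x -60..-38 is open from above and can be pressed.
- block: Fixed wooden brush block 110 x 110 x 55 mm, origin at the centre of its underside, z up; four square holes 17 mm wide with their floor 8 mm above the table at (x, y) = (+-30, +-30) mm.
- clip_a (a joint): Steel spring clip of holder_a, m: 0 = sprung out (at rest, or snapped home), 0.006 = pushed back to the foot. Nose tip at x -27 mm, flat top 5.5 mm below the base, ramp from there down to z -12.5: pressing the foot on to the rail with about 4 to 10 N pushes it back until it snaps under the lower edge. A housing lies behind at x -50..-43.
- hook_a (a point): Point (30,0,0) mm of holder_a. Hook there: inner face at x 30.5 mm, lip below the base spans x 25..30.5, z -7..-12.5, pointing to -x; so the slot for the rail's edge is 7 mm high and 5.5 mm deep, and the hook enters with the foot lifted about 20 to 30 deg.
- foot_a (a point): Point (-30,0,0) mm of holder_a: underside of the base at the clip.
- floor_a1 (a point): Centre of the inner floor of pot 1 of holder_a (pot 1 foot side, pot 2 hook side). Pot 18 mm square inside, mouth 61 mm above the floor along the block's up axis; the two pots are 38 mm apart.
- floor_a2 (a point): Centre of the inner floor of pot 2 of holder_a (pot 1 foot side, pot 2 hook side). Pot 18 mm square inside, mouth 61 mm above the floor along the block's up axis; the two pots are 38 mm apart.
- clip_b (a joint): Steel spring clip of holder_b, m: 0 = sprung out (at rest, or snapped home), 0.006 = pushed back to the foot. Nose tip at x -27 mm, flat top 5.5 mm below the base, ramp from there down to z -12.5: pressing the foot on to the rail with about 4 to 10 N pushes it back until it snaps under the lower edge. A housing lies behind at x -50..-43.
- hook_b (a point): Point (30,0,0) mm of holder_b. Hook there: inner face at x 30.5 mm, lip below the base spans x 25..30.5, z -7..-12.5, pointing to -x; so the slot for the rail's edge is 7 mm high and 5.5 mm deep, and the hook enters with the foot lifted about 20 to 30 deg.
- foot_b (a point): Point (-30,0,0) mm of holder_b: underside of the base at the clip.
- floor_b1 (a point): Centre of the inner floor of pot 1 of holder_b (pot 1 foot side, pot 2 hook side). Pot 18 mm square inside, mouth 61 mm above the floor along the block's up axis; the two pots are 38 mm apart.
- floor_b2 (a point): Centre of the inner floor of pot 2 of holder_b (pot 1 foot side, pot 2 hook side). Pot 18 mm square inside, mouth 61 mm above the floor along the block's up axis; the two pots are 38 mm apart.
- brush_1: Lettering brush 150 mm long, 35 g, standing handle down in the brush block (may be absent). Origin at the centre of the handle's lower end, z along the brush to the bristles. Wooden handle 13 mm in diameter from 0 to 112 mm, steel ferrule 16 mm from 112 to 130, bristles 13 mm from 130 to 150.
- brush_2: Lettering brush 150 mm long, 35 g, standing handle down in the brush block (may be absent). Origin at the centre of the handle's lower end, z along the brush to the bristles. Wooden handle 13 mm in diameter from 0 to 112 mm, steel ferrule 16 mm from 112 to 130, bristles 13 mm from 130 to 150.
- brush_3: Lettering brush 150 mm long, 35 g, standing handle down in the brush block (may be absent). Origin at the centre of the handle's lower end, z along the brush to the bristles. Wooden handle 13 mm in diameter from 0 to 112 mm, steel ferrule 16 mm from 112 to 130, bristles 13 mm from 130 to 150.
- brush_4: Lettering brush 150 mm long, 35 g, standing handle down in the brush block (may be absent). Origin at the centre of the handle's lower end, z along the brush to the bristles. Wooden handle 13 mm in diameter from 0 to 112 mm, steel ferrule 16 mm from 112 to 130, bristles 13 mm from 130 to 150.
- tin: Closed paint tin, 68 mm across, 100 mm tall, a bystander. Origin under its centre.
- cup: Blue rinsing cup, 70 mm across, 85 mm tall, a bystander. Origin under its centre.
There are look-alikes about, which are no part of the job. What is shaped like the holder_a but green or red is not meant. What is shaped like the holder_b but blue is not meant.

How it is judged:
On the way, in this order (a step that is already met when the one before it is completed fails the run):
1. both holders are hooked on the rail and snapped home (value of joint each of clip_a, clip_b below 0.0015 m and x of hook_a in the frame of rail between 0.026 and 0.034 m and z of hook_a in the frame of rail between -0.002 and 0.0045 m and z of foot_a in the frame of rail between -0.002 and 0.0025 m and y of holder_a in the frame of rail between -0.15 and 0.15 m and angle between the y axis of each of holder_a, holder_b and the y axis of rail, either way round below 0.1 rad and angle between the z axis of each of holder_a, holder_b and the z axis of rail, either way round below 0.1 rad and x of hook_b in the frame of rail between 0.026 and 0.034 m and z of hook_b in the frame of rail between -0.002 and 0.0045 m and z of foot_b in the frame of rail between -0.002 and 0.0025 m and y of holder_b in the frame of rail between -0.15 and 0.15 m), for 0.3 s.
2. every brush stands in a pot (angle between each of brush_1, brush_2, brush_3, brush_4's own z axis and vertical below 0.25 rad and (distance between brush_1 and floor_a1 below 0.01 m or distance between brush_1 and floor_a2 below 0.01 m or distance between brush_1 and floor_b1 below 0.01 m or distance between brush_1 and floor_b2 below 0.01 m) and (distance between brush_2 and floor_a1 below 0.01 m or distance between brush_2 and floor_a2 below 0.01 m or distance between brush_2 and floor_b1 below 0.01 m or distance between brush_2 and floor_b2 below 0.01 m) and (distance between brush_3 and floor_a1 below 0.01 m or distance between brush_3 and floor_a2 below 0.01 m or distance between brush_3 and floor_b1 below 0.01 m or distance between brush_3 and floor_b2 below 0.01 m) and (distance between brush_4 and floor_a1 below 0.01 m or distance between brush_4 and floor_a2 below 0.01 m or distance between brush_4 and floor_b1 below 0.01 m or distance between brush_4 and floor_b2 below 0.01 m)), for 0.2 s.
At the end, for the whole second after the job is handed in: Both holders on the rail: hook round the upper edge, base flat on it (foot 2.5 mm, hook 4.5 mm), square within 0.1 rad, clip sprung out (under 1.5 mm). Every brush present bristles up within 0.25 rad of vertical, its foot within 10 mm of a pot floor's centre. All at rest (all of step 1 and all of step 2 and linear speed of each of brush_1, brush_2, brush_3, brush_4 below 0.03 m/s and linear speed of each of holder_a, holder_b below 0.02 m/s); the robot touches nothing.
It fails at once if the paint tin or the rinsing cup is knocked over (angle between any of tin, cup's own z axis and vertical above 0.6 rad).
Of brush_1, brush_2, brush_3, brush_4 only 2 to 4 are there at a start; the rules pass over those that are not, and their reading is None.
At some moment in a run one of holder_a, holder_b may be knocked a few centimetres aside while the robot is not near it.
It also fails if it takes over 210 s, if anything falls off the work surface, if the arm or the gripper's body presses on something with over 40 N, if the wrist force passes 120 N, or if a joint passes its speed limit or range.

ROBOT

A 7-joint arm with a two-finger parallel gripper is mounted at the origin on the work surface. World frame = base frame: x ahead of the robot, y to its left, z up, the work surface at z = 0. Lengths are in m, angles in rad, forces in N, time in s.
With the tool pointing down it reaches from about 0.425 to 0.925 m from the base axis. Payload 6.8 kg.
Tool frame: the origin (TCP) lies midway between the tips of the shut fingers; the grasp point (between the pads) lies 19 mm behind it (pinch_z is the distance from the TCP to the grasp point, in m); z points along the fingers, y is the line along which they close (so a half turn about z gives the same grasp; the last joint's range is limited). The gripper opens to 88 mm and grips with 3 to 60 N. Pads are 20 mm wide; open, the fingers measure 115 mm over their backs; the gripper's body (75 mm by 178 mm) begins 61 mm behind the grasp point.
Start: joints at [-1.313, 0.477, 0.022, 1.555, -0.011, 1.109, -0.083], TCP at [0.241, 0.63, 0.223] pointing down, gripper open.
Joint ranges: [-2.96, 2.96], [-0.34, 2.1], [-1.41, 1.46], [0.24, 2.44], [-1.37, 4.51], [0.17, 1.92], [-2.96, 2.96]. Speed limits (rad/s): [2.39, 2.39, 3.14, 3.14, 3.14, 3.14, 3.14].

INTERFACE

Orientations are given as a unit quaternion [w, x, y, z].
In Python, from plant import * gives the robot as it stands.
- The arm moves only by the tool apply_moves, never from a script. Its argument "steps" is a list that holds one entry, the list of rows, each a list of 7 numbers: the turn, a rotation vector about the tool's x, y, z in rad, then the shift along the tool's x, y, z in mm, then the opening, from 0 (shut) to 1 (fully open). A call has 1 to 8 rows; each row shifts and turns the commanded pose from where the row before left it, along the tool's axes as they then stand; what a row does not reach is not made up. A row lasts 1/8 s, in which the tool goes at most 62.5 mm and 10.7 degrees, less where a joint would pass 70% of its speed; a pose out of reach is approached as far as the arm can. A call is refused whole if a number of a shift passes 62.5 or a number of a turn 0.188, either way. A call with a gripper value outside its range is refused whole. The fingers move at their own pace and stop on an object; the grip force is fixed at half the most. Time passes only in rows, so rows that do not move let the fingers close. It gives the time, the measured TCP pose, the force, the opening and the grip force at its end, in the units of the state.
- state(): the state, without advancing time (a new reading comes with each control period).
- snapshot(name): name is "scene" or "top" or "wrist"; returns a dict with "pixels" (480x640x3 uint8, red, green, blue), "fx", "fy", "cx", "cy" (pixels), "origin" and "attitude" of the camera in the world. Camera axes: x right, y up, looking along -z (the intrinsics and any distortion apply to the point x, -y, -z); pixel columns grow to the right and rows downward; lengths in m; the calibration is good to about 2 mm. A picture is of the moment at which its call begins. There is no depth.
- sign_off(): hands the job in; it is judged then, once.
The state is a dict: "time_s": time; "qpos": joint angles; "joint_velocities": joint speeds; "tau": joint torques, N m; "tool_pos": TCP position; "eef_rot": TCP orientation; "ft_force": force on the tool from outside, world axes, zero at the start; "wrist_torque": the same for the moment, N m; "width": finger opening in m; "grasp_force": force on a finger pad.
Only numpy, scipy, OpenCV 4.12 (cv2) and the standard library are available. Lean on these libraries where they do the work, as an engineer would, in place of code of your own. Each camera call takes 0.05 s, during which the arm holds its last target. There are 200 camera calls.

## Working session

There is one attempt and no reset: what is moved stays moved. The work goes in short steps, Python scripts to look and compute and a tool call to move; the robot and the scene stay as the last step left them, time stands still between calls to the robot, and variables do not carry over. Pictures are saved under pics/ and viewed, at most 14 in all, crops included, and the job is handed in when it is done.

Besides the shell and the picture viewer there is one more tool, called by a JSON object that holds its "api" and its "payload", one argument or row to a line. apply_moves: Moves the arm, as the interface text tells. Its arguments: {"type":"object","properties":{"steps":{"type":"array"}},"required":["steps"]}

```bash
ls; mkdir -p pics
cat > h.py <<'E'
from plant import *
import numpy as np, cv2
from scipy.spatial.transform import Rotation as R
def Rq(q): return R.from_quat([q[1],q[2],q[3],q[0]])
def snap(n,f=None):
    s=snapshot(n)
    if f: cv2.imwrite('pics/'+f,cv2.cvtColor(s['pixels'],cv2.COLOR_RGB2BGR))
    return s
E
python3 - <<'E'
from h import *
for n in ("scene","top"):
    s=snap(n,n+'0.png'); print({k:v for k,v in s.items() if k!='pixels'})
print(state())
E
```

```text
pics
{'fx': 502.8788986690206, 'fy': 502.8788986690206, 'cx': 313.3143670471306, 'cy': 238.84171963549647, 'origin': array([ 0.90797044, -0.85350261,  0.83917823]), 'attitude': array([0.87782717, 0.41013218, 0.09891358, 0.22677557])}
{'fx': 621.8861051678255, 'fy': 621.8861051678255, 'cx': 309.99547941364597, 'cy': 243.7421602052677, 'origin': array([ 0.17640046, -0.03923107,  1.44236583]), 'attitude': array([-0.67977398, -0.07117299,  0.07602056,  0.72599078])}
{'time_s': 0.1, 'qpos': array([-1.31308218,  0.47773293,  0.02236252,  1.55631996, -0.01146792,
        1.10928878, -0.08312703]), 'joint_velocities': array([ 0.00076965, -0.00216231, -0.00107695, -0.00228706, -0.0001423 ,
        0.00048453,  0.00055764]), 'tau': array([ 3.80001657e-03, -5.84088421e+01,  1.53991118e+00, -2.73311198e+01,
       -5.42155537e-02,  1.31964387e-02,  7.78739309e-05]), 'tool_pos': array([0.24129556, 0.62983295, 0.22178272]), 'eef_rot': array([-7.02528969e-05,  1.81893782e-01,  9.83317851e-01, -8.07286029e-04]), 'ft_force': array([-0.67434616,  1.2046622 , -0.90728349]), 'wrist_torque': array([-0.0132914 ,  0.0664647 ,  0.00116177]), 'grasp_force': 0.0, 'width': 0.08772162003860569}
```

View pics/scene0.png

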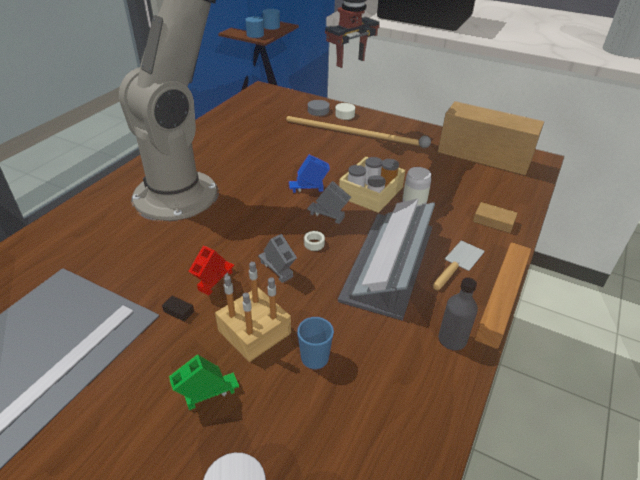

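View pics/top0.png

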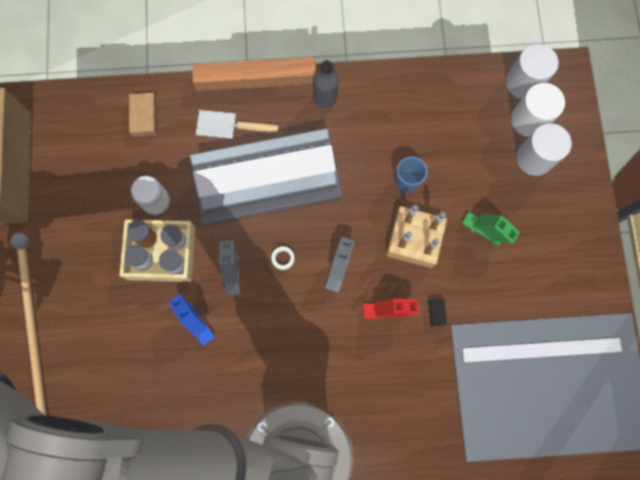

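In the top view the grey holders are at (229,267) and (341,263). Their look-alikes are blue (191,319), red (391,308) and green (491,228), and the dark block at (437,312) is not one either. Four brushes stand in the block at (417,238). The rail is at (268,175), the tin at (150,195) and the cup at (410,174). In the scene view the grey holders are at (329,202) and (278,256). I'll check this in a close crop.

```bash
cat >> h.py <<'E'
def ray(s,u,v):
    d=np.array([(u-s['cx'])/s['fx'],-(v-s['cy'])/s['fy'],-1.]); return np.array(s['origin']),Rq(s['attitude']).apply(d)
def onz(s,u,v,z):
    o,d=ray(s,u,v); return o+d*(z-o[2])/d[2]
def proj(s,P):
    c=Rq(s['attitude']).inv().apply(np.asarray(P)-s['origin']); return np.array([s['cx']-s['fx']*c[...,0]/c[...,2], s['cy']+s['fy']*c[...,1]/c[...,2]]).T
def tri(*rs):
    A=0;b=0
    for o,d in rs:
        d=d/np.linalg.norm(d); M=np.eye(3)-np.outer(d,d); A=A+M; b=b+M@o
    p=np.linalg.solve(A,b); return p,[np.linalg.norm(np.cross(p-o,d/np.linalg.norm(d))) for o,d in rs]
E
python3 - <<'E'
from h import *
im=cv2.imread('pics/top0.png')
c=im[120:310,190:456]; cv2.imwrite('pics/c1.png',cv2.resize(c,None,fx=3,fy=3,interpolation=cv2.INTER_CUBIC))
im=cv2.imread('pics/scene0.png')
c=im[140:340,200:466]; cv2.imwrite('pics/c2.png',cv2.resize(c,None,fx=3,fy=3,interpolation=cv2.INTER_CUBIC))
# rail bright face mask in both
for f,roi in(('top0',(120,225,185,350)),('scene0',(190,320,335,445))):
    im=cv2.imread(f'pics/{f}.png'); g=cv2.cvtColor(im,cv2.COLOR_BGR2HSV)
    m=((g[...,2]>165)&(g[...,1]<50)).astype('uint8'); k=np.zeros_like(m); a,b,c,d=roi; k[a:b,c:d]=m[a:b,c:d]
    ct=max(cv2.findContours(k,0,1)[0],key=cv2.contourArea); print(f,cv2.contourArea(ct),cv2.approxPolyDP(ct,3,True)[:,0].tolist(),cv2.boxPoints(cv2.minAreaRect(ct)).round(1).tolist())
E
```

```text
top0 4829.5 [[332, 149], [325, 145], [195, 173], [197, 178], [206, 179], [204, 183], [198, 182], [200, 190], [204, 187], [223, 193], [227, 204], [335, 182]] [[194.39999389648438, 170.10000610351562], [330.8999938964844, 143.3000030517578], [338.5, 182.39999389648438], [202.10000610351562, 209.10000610351562]]
scene0 1535.5 [[416, 200], [392, 214], [362, 283], [386, 280]] [[361.5, 282.79998779296875], [399.8999938964844, 193.10000610351562], [419.8999938964844, 201.6999969482422], [381.3999938964844, 291.29998779296875]]
```

View pics/c1.png

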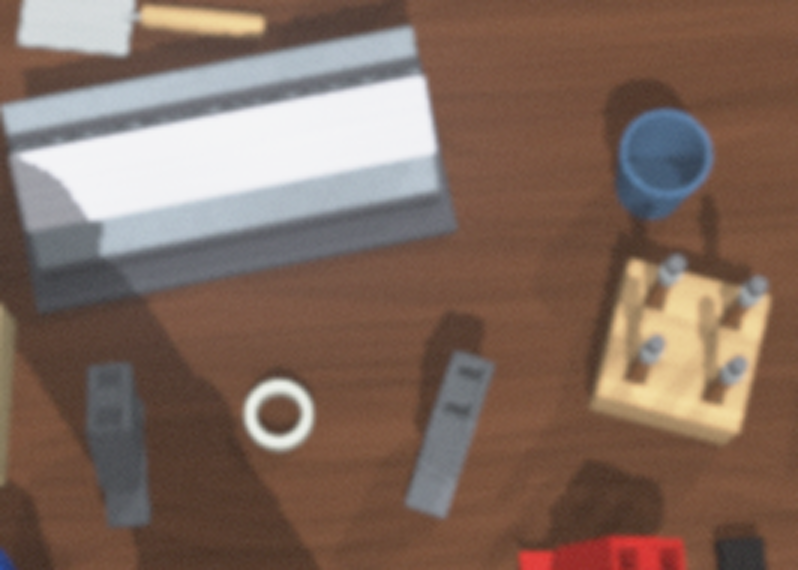

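View pics/c2.png

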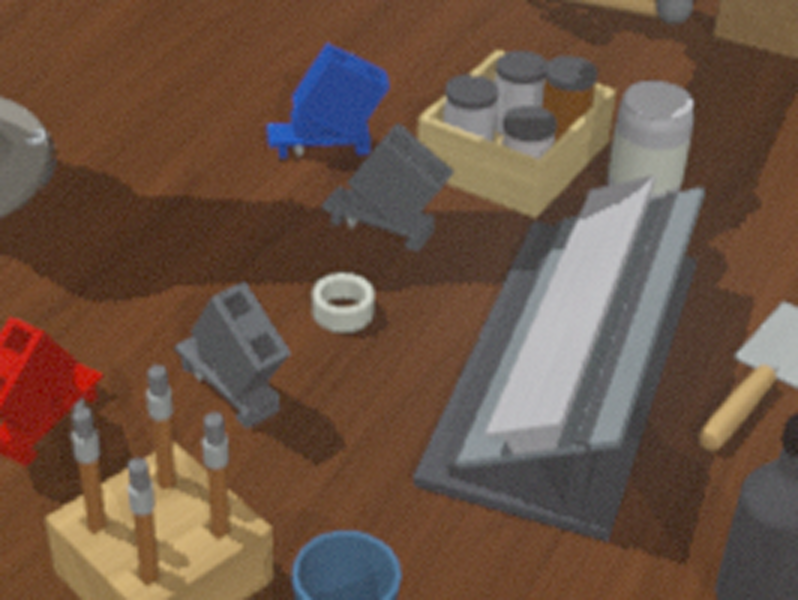

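The crops confirm the choice: both holders are grey, hook end away from the robot, foot towards it. In crop c1 the left holder's foot corners are (108,525) and (150,524), with far block corners (88,365) and (131,363). The right holder's are (405,506) and (443,517), with (452,350) and (494,362). The white flange has its upper edge from (14,152) to (423,75) and its lower right corner at (437,155).

```bash
cat > m1.py <<'E'
from h import *
S={n:snapshot(n) for n in('top','scene')}
t=lambda x,y:(190+x/3,120+y/3); c=lambda x,y:(200+x/3,140+y/3)
for n,a,b in(('UL',(14,152),(652,180)),('UR',(423,75),(562,424)),('LR',(437,155),(488,432))):
    print(n,tri(ray(S['top'],*t(*a)),ray(S['scene'],*c(*b))), onz(S['top'],*t(*a),.065 if n[0]=='L' else .095))
print('LL',onz(S['top'],*t(27,230),.065))
for n,f,k in(('left',((108,525),(150,524)),((88,365),(131,363))),('right',((405,506),(443,517)),((452,350),(494,362)))):
    F=[onz(S['top'],*t(*p),.0185) for p in f];K=[onz(S['top'],*t(*p),.0743) for p in k]
    f0=sum(F)/2;k0=sum(K)/2; d=k0-f0; print(n,'foot',f0[:2],'far',k0[:2],'len',np.linalg.norm(d[:2]),'(115) w',np.linalg.norm(F[1]-F[0]),np.linalg.norm(K[1]-K[0]),'yaw',np.degrees(np.arctan2(d[1],d[0])))
    u=d[:2]/np.linalg.norm(d[:2]); print('  origin',((f0[:2]+60*u/1000)+(k0[:2]-55.1*u/1000))/2)
for p,q in(((675,257),(157,370)),((753,283),(214,416)),((654,341),(83,405)),((735,364),(137,463))):
    print('tip',tri(ray(S['top'],*t(*p)),ray(S['scene'],*c(*q)))[0],onz(S['top'],*t(*p),.158))
B=[onz(S['top'],*t(*p),.055) for p in((632,258),(771,293),(737,433),(592,403))]
print('block',sum(B)/4,np.degrees(np.arctan2(*(B[0]-B[3])[1::-1])),[np.linalg.norm(B[i]-B[i-1]) for i in range(4)])
print('tin',onz(S['top'],150,190,.1),'cup',onz(S['top'],411,172,.085))
w=snap('wrist'); print({k:v for k,v in w.items() if k!='pixels'}); s=state(); r=Rq(s['eef_rot']); print(r.as_matrix().round(3)); print('cam in tool',r.inv().apply(w['origin']-s['tool_pos']),(r.inv()*Rq(w['attitude'])).as_matrix().round(3))
E
python3 m1.py
```

```text
UL (array([0.64834377, 0.19264552, 0.09376803]), [np.float64(0.0003885851347819291), np.float64(0.0003885851347819798)]) [0.64754857 0.19223125 0.095     ]
UR (array([ 0.69137127, -0.11988975,  0.09450148]), [np.float64(0.002701651417076768), np.float64(0.00270165141707695)]) [ 0.68870813 -0.12120923  0.095     ]
LR (array([ 0.63807798, -0.12657247,  0.06558877]), [np.float64(0.004701230368370551), np.float64(0.004701230368370373)]) [ 0.63411207 -0.12908505  0.065     ]
LL [0.59465427 0.1891515  0.065     ]
left foot [0.368992   0.12557257] far [0.4833136  0.12885978] len 0.11436885092885793 (115) w 0.03219411025004562 0.03225067988919405 yaw 1.6470319171348877
  origin [0.42860179 0.12728659]
right foot [ 0.36414111 -0.10085896] far [ 0.471534   -0.14370293] len 0.11562370238554151 (115) w 0.03033443819864078 0.032746187690436024 yaw -21.749334649168116
  origin [ 0.42011315 -0.12318878]
tip [ 0.49448556 -0.28849387  0.19719785] [ 0.51606914 -0.28667412  0.158     ]
tip [ 0.50822296 -0.31935986  0.18122868] [ 0.49337411 -0.34007238  0.158     ]
tip [ 0.44134118 -0.28536422  0.14154907] [ 0.45589219 -0.26569944  0.158     ]
tip [ 0.45672658 -0.3199923   0.11542565] [ 0.43560264 -0.32098952  0.158     ]
block [ 0.47285017 -0.30553919  0.055     ] -20.287118419567626 [np.float64(0.1186146742164265), np.float64(0.10935531471309372), np.float64(0.11321125018604788), np.float64(0.11127278871509373)]
tin [0.60682857 0.29279005 0.1       ] cup [ 0.61535391 -0.29963011  0.085     ]
{'fx': 352.4709682953244, 'fy': 352.4709682953244, 'cx': 317.520368468675, 'cy': 237.21011092461094, 'origin': array([0.1795394 , 0.65498241, 0.38427958]), 'attitude': array([ 0.8179016 , -0.10126497, -0.06871357,  0.56219286])}
[[-0.934  0.358 -0.   ]
 [ 0.358  0.934 -0.001]
 [-0.    -0.001 -1.   ]]
cam in tool [ 0.06662391  0.00098873 -0.16208409] [[-0.001  0.97   0.243]
 [ 1.     0.001  0.001]
 [ 0.001  0.243 -0.97 ]]
```

```bash
cat >> h.py <<'E'
F=np.diag([-1.,1,-1])
def Hm(yaw,pitch=0): # holder/rail-like frame, x up by pitch (deg)
    return R.from_euler('ZY',[yaw,-pitch],degrees=True).as_matrix()
def tcp(origin,H,off=(14,0,43.5)): return np.asarray(origin)+H@(np.array(off)/1000), H@F
def plan(p1,R1,g,vmax=55,nmin=1):
    s=state(); p0=np.array(s['tool_pos']); r0=Rq(s['eef_rot']); r1=R.from_matrix(R1)
    rv=(r0.inv()*r1).as_rotvec(); N=max(nmin,int(np.ceil(max(np.linalg.norm(p1-p0)*1000/vmax,np.degrees(np.linalg.norm(rv))/9.5))))
    print('N',N,'dist',np.linalg.norm(p1-p0).round(4),'rot',np.degrees(rv).round(2),'F',s['ft_force'].round(1),'w',round(s['width'],4),'t',s['time_s'])
    for i in range(N):
        Ri=r0*R.from_rotvec(rv*i/N); d=Ri.inv().apply((p1-p0)/N*1000)
        print(json.dumps([round(float(x),3) for x in rv/N]+[round(float(x),1) for x in d]+[g]))
import json
RAIL=np.array([.641,.033,.080]); RH=Hm(7.5,30)
E
python3 -c "
from h import *
p,r=tcp((.4286,.1273,.0125),Hm(1.65)); p[2]=.2; plan(p,r,1)"
```

```text
N 10 dist 0.5417 rot [-5.000e-02 -1.000e-02 -2.261e+01] F [-0.4 -0.  -0.5] w 0.0876 t 0.25
[-0.0, -0.0, -0.039, -36.8, -39.7, 2.3, 1]
[-0.0, -0.0, -0.039, -35.2, -41.1, 2.3, 1]
[-0.0, -0.0, -0.039, -33.5, -42.5, 2.2, 1]
[-0.0, -0.0, -0.039, -31.8, -43.8, 2.2, 1]
[-0.0, -0.0, -0.039, -30.1, -45.0, 2.2, 1]
[-0.0, -0.0, -0.039, -28.3, -46.2, 2.2, 1]
[-0.0, -0.0, -0.039, -26.4, -47.2, 2.2, 1]
[-0.0, -0.0, -0.039, -24.5, -48.2, 2.2, 1]
[-0.0, -0.0, -0.039, -22.6, -49.2, 2.2, 1]
[-0.0, -0.0, -0.039, -20.7, -50.0, 2.2, 1]
```

{"api": "apply_moves", "payload": {
  "steps": [
    [[0,0,-0.039,-37,-40,2,1],[0,0,-0.039,-35,-41,2,1],[0,0,-0.039,-33.5,-42.5,2,1],[0,0,-0.039,-32,-44,2,1],[0,0,-0.039,-30,-45,2,1],[0,0,-0.039,-28,-46,2,1],[0,0,-0.039,-26.5,-47,2,1],[0,0,-0.039,-24.5,-48,2,1]]
  ]
}}

```text
time_s: 1.25
tool_pos: [0.4022, 0.2268, 0.2068]
eef_rot: [0.0, 0.026, 1.0, 0.0]
ft_force: [1.3, -0.5, 0.3]
width: 0.0879
grasp_force: 0.0
```

{"api": "apply_moves", "payload": {
  "steps": [
    [[0,0,-0.039,-22.5,-49,2,1],[0,0,-0.039,-20.5,-50,2,1],[0,0,0,0,0,0,1],[0,0,0,0,0,0,1]]
  ]
}}

```text
time_s: 1.75
tool_pos: [0.4411, 0.1285, 0.2027]
eef_rot: [-0.0, -0.012, 1.0, 0.0]
ft_force: [-1.6, 0.8, -0.1]
width: 0.0878
grasp_force: 0.0
```

```bash
python3 -c "
from h import *
p,r=tcp((.4286,.1273,.0125),Hm(1.65)); p[2]=.2; plan(p,r,1); snap('wrist','w1.png')"
```

```text
N 1 dist 0.0032 rot [ 0.02 -0.   -0.29] F [-1.6  0.8 -0.1] w 0.0878 t 1.75
[0.0, -0.0, -0.005, -1.4, -0.8, 2.7, 1]
```

View pics/w1.png

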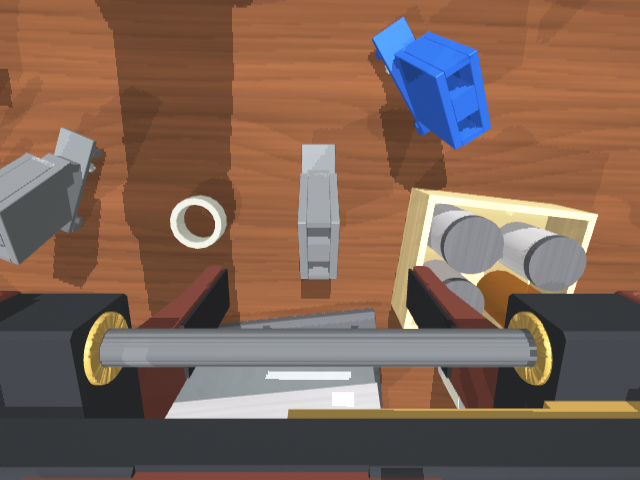

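The wrist view shows the left grey holder in the middle. Its foot end edge runs (303,145)–(335,145), its far block edge (300,279)–(338,279), and the fingers straddle it.

```bash
cat > hm.py <<'E'
from h import *
import sys
def meas(w,f,k):
    F_=[onz(w,*p,.0185) for p in f];K=[onz(w,*p,.0743) for p in k]
    f0=sum(F_)/2;k0=sum(K)/2;d=(k0-f0)[:2]
    u=d/np.linalg.norm(d); o=((f0[:2]+.060*u)+(k0[:2]-.0551*u))/2
    yaw=np.degrees(np.arctan2(d[1],d[0])); print('len',np.linalg.norm(d),'w',np.linalg.norm(F_[1]-F_[0]),np.linalg.norm(K[1]-K[0]),'o',o.round(4),'yaw',yaw.round(2)); return o,yaw
E
python3 - <<'E'
from hm import *
w=snapshot('wrist'); o,y=meas(w,((303,145),(335,145)),((300,279),(338,279)))
p,r=tcp((*o,.0125),Hm(y)); plan(p,r,1,vmax=40)
E
```

```text
len 0.11415123683346168 w 0.03042711035783065 0.033282273473089125 o [0.4305 0.1313] yaw 1.35
N 4 dist 0.1467 rot [ 0.02 -0.    0.16] F [-0.9  0.7 -0.4] w 0.0877 t 1.85
[0.0, -0.0, 0.001, -0.9, 0.5, 36.7, 1]
[0.0, -0.0, 0.001, -0.9, 0.5, 36.7, 1]
[0.0, -0.0, 0.001, -0.9, 0.5, 36.7, 1]
[0.0, -0.0, 0.001, -0.9, 0.5, 36.7, 1]
```

{"api": "apply_moves", "payload": {
  "steps": [
    [[0,0,0,-1,1,37,1],[0,0,0,-1,0.5,37,1],[0,0,0,-1,0.5,37,1],[0,0,0,-1,0,36,1],[0,0,0,0,0,0,0.2],[0,0,0,0,0,0,0.2],[0,0,0,0,0,0,0.2],[0,0,0,0,0,0,0.2]]
  ]
}}

```text
time_s: 2.85
tool_pos: [0.4459, 0.1305, 0.0567]
eef_rot: [0.001, -0.012, 1.0, 0.001]
ft_force: [-0.3, 0.6, -0.2]
width: 0.051
grasp_force: 0.0
```

```bash
python3 -c "
from h import *
s=state(); print(s['tool_pos'],s['width'],s['grasp_force'],s['ft_force']); snap('wrist','w2.png')
p=np.array(s['tool_pos'])+[0,0,.14]
plan(p,Hm(1.35)@F,0.2,40)"
```

```text
[0.44591583 0.13054911 0.05674145] 0.05095543591176357 0.0 [-0.34319331  0.58756785 -0.22479291]
N 4 dist 0.1402 rot [0.05 0.09 0.04] F [ 0.7 -0.2  0.4] w 0.0473 t 2.9
[0.0, 0.0, 0.0, -0.1, 0.1, -35.1, 0.2]
[0.0, 0.0, 0.0, -0.1, 0.1, -35.1, 0.2]
[0.0, 0.0, 0.0, -0.1, 0.1, -35.1, 0.2]
[0.0, 0.0, 0.0, -0.1, 0.0, -35.1, 0.2]
```

{"api": "apply_moves", "payload": {
  "steps": [
    [[0,0,0,0,0,0,0],[0,0,0,0,0,0,0],[0,0,0,0,0,0,0],[0,0,0,0,0,0,0],[0,0,0,0,0,-10,0],[0,0,0,0,0,-35,0],[0,0,0,0,0,-45,0],[0,0,0,0,0,-45,0]]
  ]
}}

```text
time_s: 3.9
tool_pos: [0.4447, 0.1298, 0.1921]
eef_rot: [-0.0, -0.012, 1.0, -0.0]
ft_force: [1.2, 0.9, -1.6]
width: 0.0319
grasp_force: 30.0
```

```bash
python3 -c "
from h import *
s=state(); print(s['tool_pos'],s['width'],s['grasp_force'],s['ft_force']); snap('wrist','w2.png')"
```

```text
[0.4447126  0.12977256 0.19213026] 0.03193250636549705 29.98827964067459 [ 1.20836226  0.87116949 -1.5982686 ]
```

View pics/w2.png

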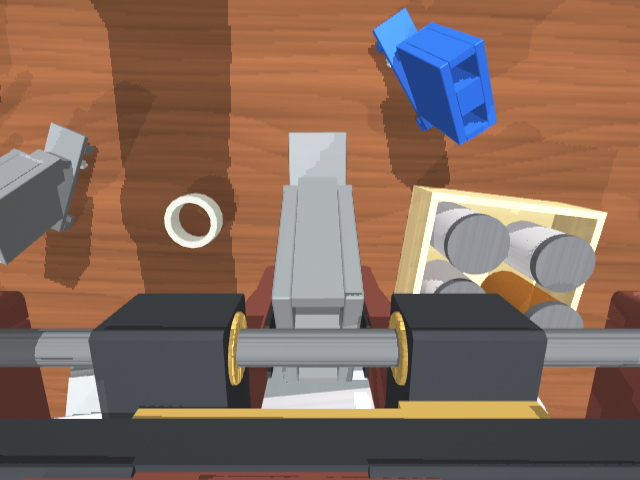

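The holder is held level, with its foot plate end edge at (289,133)–(346,133) and the block's upper foot-side edge at (272,300)–(363,298). Next I'll check the in-hand offset and plan the approach to the rail.

Run:
```python
from h import *
w=snapshot('wrist'); s=state(); r=Rq(s['eef_rot']); T=np.array(s['tool_pos'])
for px,zz,hx in((((289,133),(346,133)),6,-60),(((272,300),(363,298)),94.8,-2.1)):
    P=[onz(w,*p,T[2]+(zz-43.5)/1000) for p in px]; m=r.inv().apply(sum(P)/2-T)*1000
    print('width',np.linalg.norm(P[0]-P[1])*1000,'holder x of tcp =',hx+m[0], 'y',m[1])
# rail target: hook preapproach: holder pitch 8, contact edge at holder x=p, gap
def hooked(yr,p,gap,pitch=8,off=(14,0,43.5)):
    H=Hm(7.5,pitch); E=RAIL+RH@np.array([.030,yr/1000,0]); o=E-H@(np.array([p,0,-gap])/1000); return tcp(o,H,off)
p,r1=hooked(60,18,60); print(p); plan(p,r1,0)
p,r1=hooked(60,18,8); print(p)
```

```text
width 31.28675486739279 holder x of tcp = 14.715758099313518 y 0.9594875889894513
width 31.51016807321879 holder x of tcp = 13.677735788167494 y 0.9338725881284368
[0.64071855 0.09348068 0.19693605]
N 4 dist 0.1965 rot [-0.24 -7.55 -6.14] F [ 0.8 -0.1 -1.3] w 0.0314 t 4.0
[-0.001, -0.033, -0.027, -48.0, -10.5, -0.1, 0]
[-0.001, -0.033, -0.027, -47.7, -11.8, 1.4, 0]
[-0.001, -0.033, -0.027, -47.3, -13.1, 3.0, 0]
[-0.001, -0.033, -0.027, -46.8, -14.3, 4.5, 0]
[0.64789364 0.0944253  0.14544211]
```

{"api": "apply_moves", "payload": {
  "steps": [
    [[0,-0.033,-0.027,-48,-10.5,0,0],[0,-0.033,-0.027,-48,-12,1.5,0],[0,-0.033,-0.027,-47,-13,3,0],[0,-0.033,-0.027,-47,-14,4.5,0],[0,0,0,0,0,0,0],[0,0,0,0,0,0,0]]
  ]
}}

```text
time_s: 4.75
tool_pos: [0.6369, 0.093, 0.1897]
eef_rot: [0.064, -0.066, 0.996, 0.001]
ft_force: [-0.2, 0.1, -1.8]
width: 0.0314
grasp_force: 30.0
```

```bash
cat >> h.py <<'E'
def hooked(yr,p,gap,pitch=8,off=(14,0,43.5)):
    H=Hm(7.5,pitch); E=RAIL+RH@np.array([.030,yr/1000,0]); o=E-H@(np.array([p,0,-gap])/1000); return tcp(o,H,off)
E
python3 - <<'E'
from h import *
p,r=hooked(60,18,8); plan(p,r,0,30)
w=snap('wrist','w3.png'); snap('scene','s3.png'); snap('top','t3.png')
E
```

```text
N 2 dist 0.0456 rot [-0.4  -0.63  0.1 ] F [-0.2  0.1 -1.8] w 0.0314 t 4.75
[-0.003, -0.006, 0.001, -2.7, 0.2, 22.7, 0]
[-0.003, -0.006, 0.001, -2.5, 0.1, 22.7, 0]
```

View pics/w3.png

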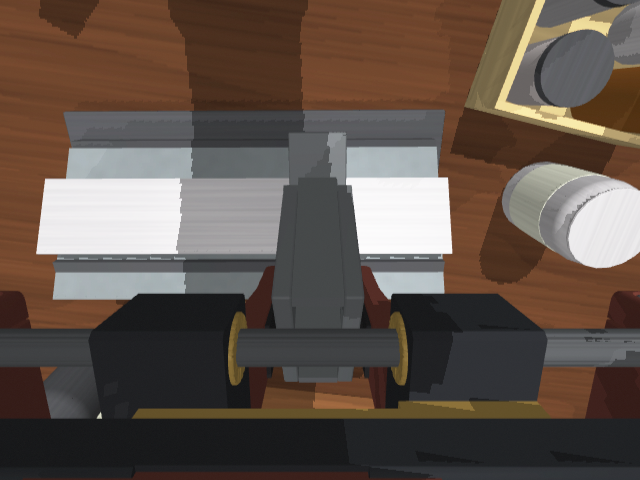

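The rail is fully visible. Its flange's lower edge runs (45,179)–(449,178) and its upper edge (37,254)–(452,253), square with the held holder. From these I'll get the rail pose relative to the tool.

Run:
```python
from h import *
w=snapshot('wrist')
im=w['pixels'].astype(int).min(2)
for c in (80,120,400,430):
    col=im[165:270,c]; d=np.diff(col); print(c,165+int(d.argmax()),165+int(d.argmin()))
U=[onz(w,*p,.095) for p in((452,253.5),(37,254.5))]; L=[onz(w,*p,.065) for p in((449,178),(45,179))]
for n,E,sg in(('U',U,-1),('L',L,1)):
    d=E[0]-E[1]; yaw=np.degrees(np.arctan2(-d[0],d[1])); y=np.radians(yaw); m=sum(E)/2; m[:2]+=sg*.02598*np.array([np.cos(y),np.sin(y)]); print(n,'len',np.linalg.norm(d),'yaw',yaw,'centre',m)
```

```text
80 255 252
120 176 252
400 176 252
430 176 252
U len 0.32097177243868596 yaw 7.894211203202231 centre [0.64396733 0.03708989 0.095     ]
L len 0.3223851672241705 yaw 7.790799747730984 centre [0.64350601 0.03734437 0.065     ]
```

```bash
sed -i 's/^RAIL=.*/RAIL=np.array([.644,.037,.080]); RH=Hm(7.8,30)/; s/H=Hm(7.5,pitch); E/H=Hm(7.8,pitch); E/' h.py
python3 - <<'E'
from h import *
p,r=hooked(57,18,6,off=(14.2,0,43.5)); plan(p,r,0,25)
E
```

```text
N 2 dist 0.0496 rot [-0.41 -0.5  -0.14] F [-0.7 -0.3 -2.2] w 0.0322 t 4.95
[-0.004, -0.004, -0.001, -3.9, 0.2, 24.5, 0]
[-0.004, -0.004, -0.001, -3.8, 0.1, 24.5, 0]
```

{"api": "apply_moves", "payload": {
  "steps": [
    [[-0.004,-0.004,0,-4,0,24,0],[-0.004,-0.004,0,-4,0,20,0],[0,0,0,0,0,0,0],[0,0,0,0,0,0,0]]
  ]
}}

```text
time_s: 5.45
tool_pos: [0.6522, 0.0945, 0.1489]
eef_rot: [0.07, -0.066, 0.995, 0.005]
ft_force: [0.5, -0.1, -1.7]
width: 0.0319
grasp_force: 30.0
```

Run:
```python
from h import *
p,r=hooked(57,18,0,off=(14.2,0,43.5)); plan(p,r,0,3)
```

```text
N 4 dist 0.0114 rot [ 0.02  0.01 -0.19] F [ 0.5 -0.1 -1.7] w 0.0319 t 5.45
[0.0, 0.0, -0.001, 0.3, 0.3, 2.8, 0]
[0.0, 0.0, -0.001, 0.3, 0.3, 2.8, 0]
[0.0, 0.0, -0.001, 0.3, 0.3, 2.8, 0]
[0.0, 0.0, -0.001, 0.3, 0.3, 2.8, 0]
```

{"api": "apply_moves", "payload": {
  "steps": [
    [[0,0,0,0,0,3,0],[0,0,0,0,0,3,0],[0,0,0,0,0,2,0],[0,0,0,0,0,0,0]]
  ]
}}

```text
time_s: 5.95
tool_pos: [0.6531, 0.0947, 0.1405]
eef_rot: [0.069, -0.066, 0.995, 0.005]
ft_force: [0.6, 0.0, -1.5]
width: 0.0317
grasp_force: 30.0
```

{"api": "apply_moves", "payload": {
  "steps": [
    [[0,0,0,0,0,1.5,0],[0,0,0,0,0,0,0]]
  ]
}}

```text
time_s: 6.2
tool_pos: [0.6534, 0.0947, 0.139]
eef_rot: [0.07, -0.066, 0.995, 0.005]
ft_force: [-0.3, -0.0, -0.8]
width: 0.0315
grasp_force: 30.0
```

{"api": "apply_moves", "payload": {
  "steps": [
    [[0,0,0,0,0,1,0],[0,0,0,0,0,0,0]]
  ]
}}

```text
time_s: 6.45
tool_pos: [0.6535, 0.0947, 0.1381]
eef_rot: [0.07, -0.066, 0.995, 0.005]
ft_force: [-0.6, 0.7, -2.2]
width: 0.0319
grasp_force: 30.0
```

{"api": "apply_moves", "payload": {
  "steps": [
    [[0,0,0,0,0,1,0],[0,0,0,0,0,0,0]]
  ]
}}

```text
time_s: 6.7
tool_pos: [0.6538, 0.0948, 0.1376]
eef_rot: [0.07, -0.066, 0.995, 0.005]
ft_force: [-2.3, 0.9, 4.3]
width: 0.0316
grasp_force: 30.0
```

{"api": "apply_moves", "payload": {
  "steps": [
    [[0,0,0,0,0,1,0],[0,0,0,0,0,0,0]]
  ]
}}

```text
time_s: 6.95
tool_pos: [0.6539, 0.0948, 0.1375]
eef_rot: [0.07, -0.066, 0.995, 0.005]
ft_force: [-5.5, -1.0, 10.4]
width: 0.0317
grasp_force: 30.0
```

{"api": "apply_moves", "payload": {
  "steps": [
    [[0,0,0,0,0,1,0],[0,0,0,0,0,0,0]]
  ]
}}

```text
time_s: 7.2
tool_pos: [0.6541, 0.0948, 0.1373]
eef_rot: [0.07, -0.066, 0.995, 0.005]
ft_force: [-9.0, -1.4, 17.6]
width: 0.0322
grasp_force: 30.0
```

Contact at z 0.1377, as predicted. I'll ease the press and slide the hook on towards the robot.

{"api": "apply_moves", "payload": {
  "steps": [
    [[0,0,0,0,0,-2,0],[0,0,0,2.5,0,0,0],[0,0,0,2.5,0,0,0],[0,0,0,2,0,0,0],[0,0,0,0,0,0,0]]
  ]
}}

```text
time_s: 7.82
tool_pos: [0.6474, 0.094, 0.1367]
eef_rot: [0.07, -0.066, 0.995, 0.005]
ft_force: [1.5, -0.5, 4.7]
width: 0.0322
grasp_force: 30.0
```

{"api": "apply_moves", "payload": {
  "steps": [
    [[0,0,0,2,0,0,0],[0,0,0,0,0,0,0]]
  ]
}}

```text
time_s: 8.07
tool_pos: [0.6453, 0.0937, 0.1364]
eef_rot: [0.07, -0.066, 0.995, 0.005]
ft_force: [1.5, 0.1, 5.8]
width: 0.032
grasp_force: 30.0
```

{"api": "apply_moves", "payload": {
  "steps": [
    [[0,0,0,1.5,0,0,0],[0,0,0,0,0,0,0]]
  ]
}}

```text
time_s: 8.32
tool_pos: [0.6439, 0.0935, 0.1362]
eef_rot: [0.07, -0.066, 0.995, 0.005]
ft_force: [1.2, 0.1, 5.8]
width: 0.0319
grasp_force: 30.0
```

{"api": "apply_moves", "payload": {
  "steps": [
    [[0,0,0,1,0,0,0],[0,0,0,0,0,0,0]]
  ]
}}

```text
time_s: 8.57
tool_pos: [0.643, 0.0934, 0.136]
eef_rot: [0.07, -0.066, 0.995, 0.005]
ft_force: [1.5, -0.2, 5.2]
width: 0.032
grasp_force: 30.0
```

{"api": "apply_moves", "payload": {
  "steps": [
    [[0,0,0,1,0,0,0],[0,0,0,0,0,0,0]]
  ]
}}

```text
time_s: 8.82
tool_pos: [0.642, 0.0932, 0.1359]
eef_rot: [0.07, -0.066, 0.995, 0.005]
ft_force: [1.7, 0.3, 4.7]
width: 0.0317
grasp_force: 30.0
```

{"api": "apply_moves", "payload": {
  "steps": [
    [[0,0,0,1,0,0,0],[0,0,0,0,0,0,0]]
  ]
}}

```text
time_s: 9.07
tool_pos: [0.641, 0.0931, 0.1357]
eef_rot: [0.07, -0.066, 0.995, 0.005]
ft_force: [2.0, 0.5, 5.3]
width: 0.0317
grasp_force: 30.0
```

{"api": "apply_moves", "payload": {
  "steps": [
    [[0,0,0,1,0,0,0],[0,0,0,0,0,0,0]]
  ]
}}

```text
time_s: 9.32
tool_pos: [0.6406, 0.0931, 0.1357]
eef_rot: [0.071, -0.066, 0.995, 0.005]
ft_force: [5.6, 0.7, 3.2]
width: 0.0315
grasp_force: 30.0
```

```bash
cat >> h.py <<'E'
def pivot(pitches,p0,p1,off=(14.2,0,43.5),press=0.):
    s=state(); T=np.array(s['tool_pos']); Rm=Rq(s['eef_rot']); H0=Rm.as_matrix()@F; off=np.array(off)
    E=T+H0@((np.array([p0,0,0])-off)/1000); print('pitch now',np.degrees(np.arcsin(H0[2,0])),'E in rail',(RH.T@(E-RAIL)*1000).round(2))
    yaw=np.degrees(np.arctan2(H0[1,0],H0[0,0])); Rc,Tc=Rm,T
    for k,pt in enumerate(pitches):
        H=Hm(7.8,pt); f=(k+1)/len(pitches); Tn=E+H@((off-np.array([p0+(p1-p0)*f,0,press*f]))/1000); Rn=R.from_matrix(H@F)
        print(json.dumps([round(float(x),3) for x in (Rc.inv()*Rn).as_rotvec()]+[round(float(x),1) for x in Rc.inv().apply(Tn-Tc)*1000]+[0])); Rc,Tc=Rn,Tn
E
python3 -c "
from h import *
pivot([11,14,17,20,23,26,28,30],28.9,30.2)"
```

```text
pitch now 8.150556111845988 E in rail [28.94 56.01  0.29]
[0.0, -0.05, -0.003, 2.3, -0.0, 0.8, 0]
[0.0, -0.052, 0.0, 2.4, 0.0, 0.8, 0]
[0.0, -0.052, 0.0, 2.4, 0.0, 0.9, 0]
[-0.0, -0.052, 0.0, 2.4, -0.0, 0.9, 0]
[-0.0, -0.052, -0.0, 2.4, 0.0, 0.9, 0]
[-0.0, -0.052, 0.0, 2.4, -0.0, 0.9, 0]
[0.0, -0.035, -0.0, 1.7, -0.0, 0.6, 0]
[0.0, -0.035, 0.0, 1.7, -0.0, 0.6, 0]
```

{"api": "apply_moves", "payload": {
  "steps": [
    [[0,-0.05,-0.003,2.3,0,0.8,0],[0,-0.052,0,2.4,0,0.8,0],[0,-0.052,0,2.4,0,0.9,0],[0,0,0,0,0,0,0]]
  ]
}}

```text
time_s: 9.82
tool_pos: [0.6324, 0.092, 0.1312]
eef_rot: [0.146, -0.067, 0.987, 0.01]
ft_force: [1.9, 0.5, 3.2]
width: 0.0317
grasp_force: 30.0
```

{"api": "apply_moves", "payload": {
  "steps": [
    [[0,-0.052,0,2.4,0,0.9,0],[0,-0.052,0,2.4,0,0.9,0],[0,0,0,0,0,0,0]]
  ]
}}

```text
time_s: 10.2
tool_pos: [0.6286, 0.0915, 0.1281]
eef_rot: [0.197, -0.067, 0.978, 0.014]
ft_force: [1.7, 0.6, 3.1]
width: 0.0315
grasp_force: 30.0
```

```bash
python3 -c "
from h import *
pivot([26,28,30],29.7,30.2); print(state()['wrist_torque'])"
```

```text
pitch now 22.732614830829288 E in rail [27.1  56.06  0.46]
[0.0, -0.057, -0.0, 2.6, 0.0, 1.0, 0]
[0.0, -0.035, -0.0, 1.7, 0.0, 0.6, 0]
[0.0, -0.035, 0.0, 1.7, -0.0, 0.6, 0]
[ 0.13904133 -0.59046064  0.01667417]
```

{"api": "apply_moves", "payload": {
  "steps": [
    [[0,-0.052,0,2,0,1,0],[0,-0.04,0,1.2,0,1,0],[0,-0.035,0,1,0,1,0],[0,0,0,0,0,0,0]]
  ]
}}

```text
time_s: 10.7
tool_pos: [0.624, 0.0906, 0.1233]
eef_rot: [0.238, -0.067, 0.969, 0.014]
ft_force: [-7.6, 3.4, 17.7]
width: 0.0316
grasp_force: 30.0
```

```bash
python3 -c "
from h import *
pivot([30],30.2,30.2); print(state()['wrist_torque'],state()['ft_force']);
import cv2
s=snap('scene'); im=cv2.cvtColor(s['pixels'],cv2.COLOR_RGB2BGR)[140:300,330:490]; w=snap('wrist'); a=cv2.cvtColor(w['pixels'],cv2.COLOR_RGB2BGR)[60:380,200:440]
cv2.imwrite('pics/c4.png',np.hstack([cv2.resize(im,(560,560),interpolation=2),cv2.resize(a,(240,560))]))"
```

```text
pitch now 27.624278328884444 E in rail [25.02 55.74 -0.34]
[-0.003, -0.041, 0.002, 1.8, -0.1, 0.7, 0]
[1.50119657 0.34499746 0.60800631] [-7.60603603  3.43057015 17.69388327]
```

View pics/c4.png

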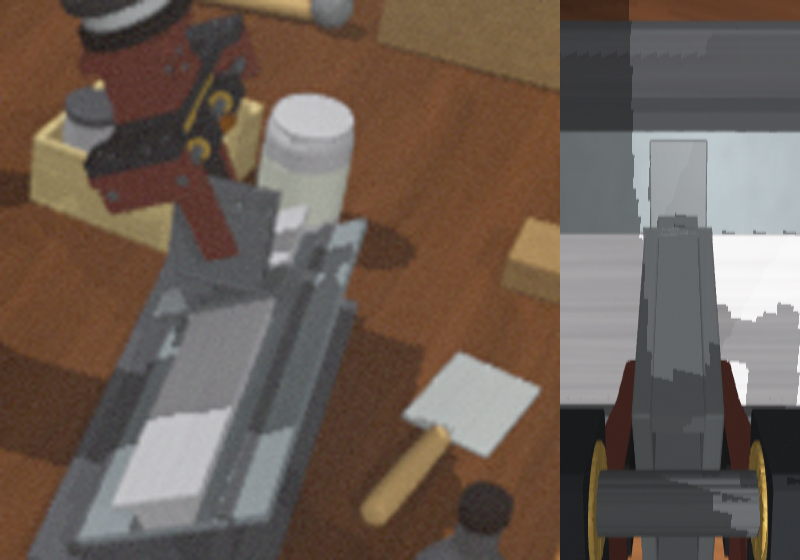

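The holder lies on the rail with its foot over the lower edge (wrist crop: foot plate 650–707 × 140–228, rail edge at row 233). I'll release, back off and measure before pressing the foot.

{"api": "apply_moves", "payload": {
  "steps": [
    [[0,0,0,0,0,-1.5,0.6],[0,0,0,0,0,0,0.6],[0,0,0,0,0,0,0.6],[0,0,0,0,0,-20,0.6],[0,0,0,0,0,-30,0.6],[0,0,0,0,0,-35,0.6],[0,0,0,0,0,0,0.6]]
  ]
}}

```text
time_s: 11.68
tool_pos: [0.5844, 0.0835, 0.2006]
eef_rot: [0.239, -0.065, 0.969, 0.014]
ft_force: [0.7, -0.3, -1.0]
width: 0.0526
grasp_force: 0.0
```

```bash
python3 -c "
from h import *
pivot([30],30.2,30.2); print(state()['ft_force'],state()['width'],state()['time_s']);
snap('wrist','w5.png')"
```

```text
pitch now 27.7427091550388 E in rail [28.9  53.89 86.72]
[-0.005, -0.039, -0.0, 1.7, -0.2, 0.7, 0]
[ 0.68502733 -0.3290875  -0.95939665] 0.05260107307734139 11.675
```

View pics/w5.png

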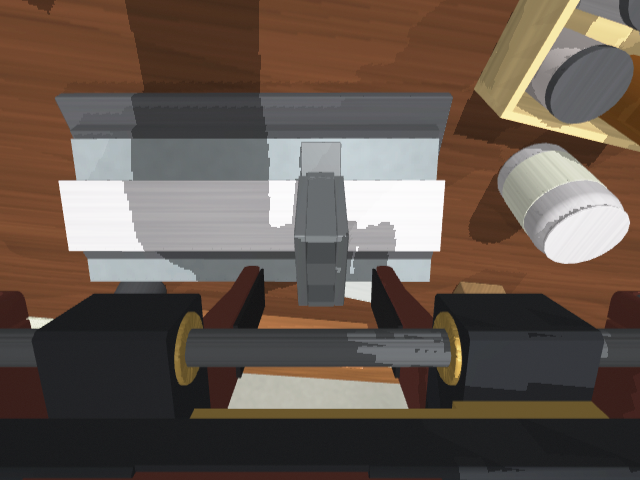

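After release the holder stays on the rail: foot end (301,142)–(341,142), upper foot-side block edge (295,237)–(349,237), far edge (297,305)–(346,303). Rail lower edge row 181 (60..444), upper edge row 251 (68..441).

```bash
cat >> h.py <<'E'
def onrail(w,u,v,z): # intersect with rail-frame plane z (mm); returns rail coords mm
    o,d=ray(w,u,v); o=RH.T@(o-RAIL)*1000; d=RH.T@d; return o+d*(z-o[2])/d[2]
E
python3 - <<'E'
from h import *
w=snapshot('wrist')
for n,px,z in(('lower -30',((60,181),(444,181)),0),('upper 30',((68,251),(441,251)),0),('foot -60',((301,142),(341,142)),6),('blk -2.1',((295,237),(349,237)),94.8),('far 55.1',((297,304),(346,304)),61.8)):
    print(n,*[onrail(w,*p,z).round(1) for p in px])
s=state(); print('tcp rail',RH.T@(s['tool_pos']-RAIL)*1000)
H=RH; p=RAIL+RH@np.array([-51,56,110])/1000; plan(p,RH@F,0)
E
```

```text
lower -30 [ -31.9 -159.2    0. ] [-31.8 158.7   0. ]
upper 30 [  27.9 -161.2    0. ] [ 27.6 160.4   0. ]
foot -60 [-62.6  41.4   6. ] [-62.6  73.1   6. ]
blk -2.1 [-4.2 42.  94.8] [-4.2 73.2 94.8]
far 55.1 [50.7 40.4 61.8] [50.6 74.8 61.8]
tcp rail [ 13.17213657  54.0891981  129.01386857]
N 2 dist 0.067 rot [-0.32 -2.43  0.01] F [ 0.5 -0.6 -0.1] w 0.0527 t 11.775
[-0.003, -0.021, 0.0, 31.7, 1.0, 10.9, 0]
[-0.003, -0.021, 0.0, 31.9, 1.0, 10.2, 0]
```

{"api": "apply_moves", "payload": {
  "steps": [
    [[-0.003,-0.02,0,33,2,10,0],[-0.003,-0.02,0,33,2,10,0],[0,0,0,0,0,0,0],[0,0,0,0,0,0,0],[0,0,0,0,0,0,0]]
  ]
}}

```text
time_s: 12.4
tool_pos: [0.5483, 0.0778, 0.1609]
eef_rot: [0.253, -0.064, 0.965, 0.012]
ft_force: [-0.4, 0.2, 0.6]
width: 0.006
grasp_force: 0.0
```

```bash
sed -i 's/^RAIL=.*/RH=Hm(7.8,30); RAIL=np.array([.644,.037,.080])+RH@np.array([-.002,0,0])/' h.py
python3 -c "
from h import *
s=state(); print('tcp rail',RH.T@(s['tool_pos']-RAIL)*1000,s['width'])
p=RAIL+RH@np.array([-50,57,14])/1000; plan(p,RH@F,0)"
```

```text
tcp rail [-34.83137641  53.41723442 114.70636647] 0.00601603650393115
N 2 dist 0.1019 rot [-0.68 -0.64 -0.06] F [-0.4  0.2  0.6] w 0.006 t 12.4
[-0.006, -0.006, -0.001, 7.0, 2.4, 50.4, 0]
[-0.006, -0.006, -0.001, 7.3, 2.1, 50.4, 0]
```

{"api": "apply_moves", "payload": {
  "steps": [
    [[-0.006,-0.006,0,15,4,10,0],[-0.006,-0.006,0,1,0.5,40,0],[0,0,0,0,0,35,0],[0,0,0,0,0,0,0],[0,0,0,0,0,0,0]]
  ]
}}

```text
time_s: 13.02
tool_pos: [0.5587, 0.078, 0.1093]
eef_rot: [0.254, -0.065, 0.965, 0.007]
ft_force: [0.2, -0.4, -1.2]
width: 0.0004
grasp_force: 0.0
```

```bash
python3 -c "
from h import *
s=state(); print('tcp rail',RH.T@(s['tool_pos']-RAIL)*1000,s['width'])
p=RAIL+RH@np.array([-50,57,6])/1000; plan(p,RH@F,0,3)"
```

```text
tcp rail [-51.75552428  52.15935536  64.82368851] 0.0004322380949831144
N 20 dist 0.059 rot [-1.13 -0.54  0.18] F [ 0.2 -0.4 -1.2] w 0.0004 t 13.025
[-0.001, -0.0, 0.0, -0.1, 0.3, 2.9, 0]
[-0.001, -0.0, 0.0, -0.1, 0.3, 2.9, 0]
[-0.001, -0.0, 0.0, -0.1, 0.3, 2.9, 0]
[-0.001, -0.0, 0.0, -0.1, 0.3, 2.9, 0]
[-0.001, -0.0, 0.0, -0.1, 0.3, 2.9, 0]
[-0.001, -0.0, 0.0, -0.1, 0.3, 2.9, 0]
[-0.001, -0.0, 0.0, -0.1, 0.3, 2.9, 0]
[-0.001, -0.0, 0.0, -0.1, 0.3, 2.9, 0]
[-0.001, -0.0, 0.0, -0.1, 0.3, 2.9, 0]
[-0.001, -0.0, 0.0, -0.1, 0.3, 2.9, 0]
[-0.001, -0.0, 0.0, -0.1, 0.3, 2.9, 0]
[-0.001, -0.0, 0.0, -0.1, 0.3, 2.9, 0]
[-0.001, -0.0, 0.0, -0.1, 0.3, 2.9, 0]
[-0.001, -0.0, 0.0, -0.1, 0.3, 2.9, 0]
[-0.001, -0.0, 0.0, -0.1, 0.3, 2.9, 0]
[-0.001, -0.0, 0.0, -0.1, 0.3, 2.9, 0]
[-0.001, -0.0, 0.0, -0.1, 0.3, 2.9, 0]
[-0.001, -0.0, 0.0, -0.1, 0.3, 2.9, 0]
[-0.001, -0.0, 0.0, -0.1, 0.2, 2.9, 0]
[-0.001, -0.0, 0.0, -0.1, 0.2, 2.9, 0]
```

{"api": "apply_moves", "payload": {
  "steps": [
    [[-0.01,-0.005,0,-1,2,10,0],[-0.01,-0.005,0,0,2,10,0],[0,0,0,0,1,10,0],[0,0,0,0,0,0,0]]
  ]
}}

```text
time_s: 13.52
tool_pos: [0.5736, 0.0849, 0.0836]
eef_rot: [0.259, -0.068, 0.963, 0.017]
ft_force: [-0.3, 0.0, 0.2]
width: 0.0006
grasp_force: 0.0
```

```bash
python3 -c "
from h import *
s=state(); print('tcp rail',RH.T@(s['tool_pos']-RAIL)*1000,s['qpos'].round(2))
p=RAIL+RH@np.array([-50,57,6])/1000; plan(p,RH@F,0,20)"
```

```text
tcp rail [-51.02021379  57.00806128  34.72494274] [-0.01  0.38 -0.34  2.29  1.72  0.2  -0.25]
N 2 dist 0.0287 rot [0.01 0.03 0.23] F [-0.3  0.   0.2] w 0.0006 t 13.525
[0.0, 0.0, 0.002, -0.5, -0.0, 14.4, 0]
[0.0, 0.0, 0.002, -0.5, -0.0, 14.4, 0]
```

{"api": "apply_moves", "payload": {
  "steps": [
    [[0,0,0,0,0,8,0],[0,0,0,0,0,7,0],[0,0,0,0,0,5,0],[0,0,0,0,0,0,0]]
  ]
}}

```text
time_s: 14.02
tool_pos: [0.5834, 0.0862, 0.0661]
eef_rot: [0.259, -0.068, 0.963, 0.017]
ft_force: [-0.1, 0.3, -0.4]
width: 0.0007
grasp_force: 0.0
```

{"api": "apply_moves", "payload": {
  "steps": [
    [[0,0,0,0,0,3,0],[0,0,0,0,0,2,0],[0,0,0,0,0,0,0]]
  ]
}}

```text
time_s: 14.4
tool_pos: [0.5859, 0.0866, 0.0614]
eef_rot: [0.258, -0.068, 0.964, 0.017]
ft_force: [1.0, -0.1, 0.8]
width: 0.0005
grasp_force: 0.0
```

{"api": "apply_moves", "payload": {
  "steps": [
    [[0,0,0,0,0,1.5,0],[0,0,0,0,0,0,0]]
  ]
}}

```text
time_s: 14.65
tool_pos: [0.5867, 0.0867, 0.0601]
eef_rot: [0.258, -0.068, 0.963, 0.017]
ft_force: [-0.7, 0.3, 0.5]
width: 0.0007
grasp_force: 0.0
```

{"api": "apply_moves", "payload": {
  "steps": [
    [[0,0,0,0,0,1.5,0],[0,0,0,0,0,0,0]]
  ]
}}

```text
time_s: 14.9
tool_pos: [0.5872, 0.0868, 0.0588]
eef_rot: [0.258, -0.068, 0.964, 0.017]
ft_force: [-0.3, -0.3, 1.8]
width: 0.0004
grasp_force: 1.1
```

{"api": "apply_moves", "payload": {
  "steps": [
    [[0,0,0,0,0,1,0],[0,0,0,0,0,0,0]]
  ]
}}

```text
time_s: 15.15
tool_pos: [0.5874, 0.0869, 0.0584]
eef_rot: [0.259, -0.068, 0.963, 0.017]
ft_force: [-8.3, -1.9, 10.5]
width: 0.0005
grasp_force: 6.9
```

{"api": "apply_moves", "payload": {
  "steps": [
    [[0,0,0,0,0,1,0],[0,0,0,0,0,0,0]]
  ]
}}

```text
time_s: 15.4
tool_pos: [0.5875, 0.0869, 0.0582]
eef_rot: [0.259, -0.068, 0.963, 0.017]
ft_force: [-15.7, -4.2, 22.7]
width: 0.0008
grasp_force: 13.7
```

```bash
python3 -c "
from h import *
s=state(); print('tcp rail',RH.T@(s['tool_pos']-RAIL)*1000,s['ft_force'])"
```

```text
tcp rail [-51.50013042  57.07201075   5.68146738] [-15.72509627  -4.24827175  22.7437404 ]
```

Contact at 6 mm height is rigid under about 27 N, so the foot is flush and the clip has snapped. I'll retreat and go for the second holder.

{"api": "apply_moves", "payload": {
  "steps": [
    [[0,0,0,0,0,-15,0],[0,0,0,0,0,-20,0],[0,0.01,0,0,0,-30,0],[0,0.02,0,0,0,-40,0.5],[0,0.04,0,0,0,-40,1],[0,0,0,0,0,0,1]]
  ]
}}

```text
time_s: 16.15
tool_pos: [0.5435, 0.0737, 0.1488]
eef_rot: [0.244, -0.063, 0.968, 0.008]
ft_force: [-0.1, 0.7, -0.5]
width: 0.0267
grasp_force: 0.0
```

```bash
python3 -c "
from h import *
p,r=tcp((.422,-.119,.0125),Hm(-21.7)); p[2]=.2; plan(p,r,1,45); print(state()['qpos'].round(2),state()['tool_pos'])
import cv2
s=snap('top'); print(s['pixels'][240:290:10,320:365:5].min(2))"
```

```text
N 6 dist 0.2314 rot [ 6.31 27.84 28.5 ] F [-0.1  0.7 -0.5] w 0.0267 t 16.15
[0.018, 0.081, 0.083, 15.6, -30.6, -17.6, 1]
[0.018, 0.081, 0.083, 14.4, -32.1, -15.8, 1]
[0.018, 0.081, 0.083, 12.8, -33.5, -14.1, 1]
[0.018, 0.081, 0.083, 11.1, -34.8, -12.5, 1]
[0.018, 0.081, 0.083, 9.1, -35.8, -11.0, 1]
[0.018, 0.081, 0.083, 6.9, -36.7, -9.7, 1]
[ 0.14  0.22 -0.49  2.28  0.86  0.27  0.6 ] [0.5435092  0.07373273 0.14879133]
[[ 39  45  49  45  93 114 109  67  59]
 [ 50  47  49  60 116 113 111  61  65]
 [ 50  54  49 118 118 111  72  64  66]
 [ 44  43  68 117 120 108  61  63  61]
 [ 41  46 117 123 130  61  63  60  59]]
```

{"api": "apply_moves", "payload": {
  "steps": [
    [[0.018,0.081,0.083,16,-20,-35,1],[0.018,0.081,0.083,14,-32,-16,1],[0.018,0.081,0.083,13,-33.5,-14,1],[0.018,0.081,0.083,11,-35,-12,1],[0.018,0.081,0.083,9,-36,-11,1],[0.018,0.081,0.083,7,-37,-10,1],[0,0,0,0,0,0,1]]
  ]
}}

```text
time_s: 17.08
tool_pos: [0.4347, -0.1172, 0.2071]
eef_rot: [0.01, 0.184, 0.983, -0.004]
ft_force: [0.3, 0.5, 0.4]
width: 0.0881
grasp_force: 0.0
```

```bash
python3 -c "
from h import *
p,r=tcp((.422,-.119,.0125),Hm(-21.7)); p[2]=.2; plan(p,r,1,45)"
```

```text
N 1 dist 0.0099 rot [-0.18  1.23  0.55] F [0.3 0.5 0.4] w 0.0881 t 17.075
[-0.003, 0.021, 0.01, -2.6, -6.4, 7.2, 1]
```

{"api": "apply_moves", "payload": {
  "steps": [
    [[-0.003,0.021,0.01,-2.5,-6.5,7,1],[0,0,0,0,0,0,1],[0,0,0,0,0,0,1]]
  ]
}}

```text
time_s: 17.45
tool_pos: [0.4347, -0.1197, 0.2004]
eef_rot: [0.0, 0.184, 0.983, 0.002]
ft_force: [0.6, -0.4, 0.2]
width: 0.0879
grasp_force: 0.0
```

```bash
python3 -c "
from h import *
snap('wrist','w6.png'); print(state()['tool_pos'])"
```

```text
[ 0.43472249 -0.11973492  0.20057135]
```

View pics/w6.png

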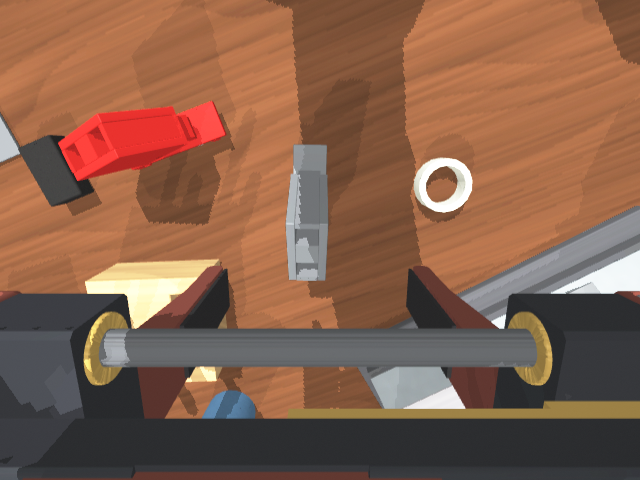

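The second grey holder is at the centre: foot end (293,145)–(327,145), far edge (287,280)–(325,280).

Run:
```python
from hm import *
w=snapshot('wrist'); o,y=meas(w,((293,145),(326.5,145)),((287,280),(325,280)))
p,r=tcp((*o,.0125),Hm(y)); plan(p,r,1,vmax=40)
```

```text
len 0.11427837212379861 w 0.03165640721332087 0.03306013754884768 o [ 0.4221 -0.1227] yaw -22.74
N 4 dist 0.145 rot [0.2  0.01 1.47] F [ 0.8 -0.3  0. ] w 0.0877 t 17.55
[0.001, 0.0, 0.006, -0.8, -2.0, 36.2, 1]
[0.001, 0.0, 0.006, -0.8, -2.0, 36.2, 1]
[0.001, 0.0, 0.006, -0.8, -2.0, 36.2, 1]
[0.001, 0.0, 0.006, -0.8, -1.9, 36.2, 1]
```

{"api": "apply_moves", "payload": {
  "steps": [
    [[0,0,0.006,-1,-2,37,1],[0,0,0.006,-1,-2,37,1],[0,0,0.006,-1,-2,36,1],[0,0,0.006,0,-2,35,0.7],[0,0,0,0,0,0,0],[0,0,0,0,0,0,0],[0,0,0,0,0,0,0],[0,0,0,0,0,0,0]]
  ]
}}

```text
time_s: 18.55
tool_pos: [0.4356, -0.1286, 0.0569]
eef_rot: [0.001, 0.197, 0.98, 0.002]
ft_force: [-0.1, 0.3, 1.1]
width: 0.0414
grasp_force: 0.0
```

{"api": "apply_moves", "payload": {
  "steps": [
    [[0,0,0,0,0,0,0],[0,0,0,0,0,0,0],[0,0,0,0,0,-10,0],[0,0,0,0,0,-35,0],[0,0,0,0,0,-45,0],[0,0,0,0,0,-50,0],[0,0,0,0,0,0,0]]
  ]
}}

```text
time_s: 19.42
tool_pos: [0.4369, -0.1293, 0.1995]
eef_rot: [0.004, 0.197, 0.98, 0.001]
ft_force: [0.4, -1.1, -1.6]
width: 0.0314
grasp_force: 30.0
```

Run:
```python
from h import *
w=snap('wrist','w7.png'); s=state(); r=Rq(s['eef_rot']); T=np.array(s['tool_pos'])
# foot end: grey-vs-wood edge in central columns
im=w['pixels'].astype(int); sat=im.max(2)-im.min(2); m=(sat<25)[100:180,270:370]
rows=np.where(m.sum(1)>25)[0]; v=100+rows[0]; cols=270+np.where(m[rows[0]+6])[0]; print(v,cols.min(),cols.max())
P=onz(w,(cols.min()+cols.max()+1)/2,v,T[2]-.0375); m_=r.inv().apply(P-T)*1000; print('holder x of tcp',-60+m_[0],'y',m_[1])
for yr in(-57,):
    p,r1=hooked(yr,15,40,off=(14.2,0,43.5)); plan(p,r1,0,45)
```

```text
134 288 345
holder x of tcp 12.953363627914811 y 1.229233020118588
N 6 dist 0.2547 rot [ -1.99  -7.56 -30.5 ] F [ 0.7  0.2 -2. ] w 0.0319 t 19.475
[-0.006, -0.022, -0.089, -27.9, 31.8, 3.7, 0]
[-0.006, -0.022, -0.089, -30.5, 29.2, 4.5, 0]
[-0.006, -0.022, -0.089, -32.9, 26.3, 5.3, 0]
[-0.006, -0.022, -0.089, -34.9, 23.3, 6.2, 0]
[-0.006, -0.022, -0.089, -36.7, 20.1, 7.1, 0]
[-0.006, -0.022, -0.089, -38.2, 16.7, 8.1, 0]
```

{"api": "apply_moves", "payload": {
  "steps": [
    [[-0.006,-0.022,-0.089,-28,32,2,0],[-0.006,-0.022,-0.089,-30.5,29,3,0],[-0.006,-0.022,-0.089,-33,26,4,0],[-0.006,-0.022,-0.089,-35,23,5,0],[-0.006,-0.022,-0.089,-37,20,6,0],[-0.006,-0.022,-0.089,-38,17,7,0],[0,0,0,0,0,0,0]]
  ]
}}

```text
time_s: 20.35
tool_pos: [0.6626, -0.0154, 0.1798]
eef_rot: [0.067, -0.07, 0.995, 0.008]
ft_force: [-0.9, 0.4, -1.2]
width: 0.0318
grasp_force: 30.0
```

Run:
```python
from h import *
p,r1=hooked(-57,15,8,off=(13.5,0,43.5)); plan(p,r1,0,20)
```

```text
N 2 dist 0.0354 rot [ 0.39 -0.3   0.26] F [-0.9  0.4 -1.2] w 0.0318 t 20.35
[0.003, -0.003, 0.002, 0.2, -1.4, 17.6, 0]
[0.003, -0.003, 0.002, 0.3, -1.4, 17.6, 0]
```

{"api": "apply_moves", "payload": {
  "steps": [
    [[0.003,-0.003,0.002,0,-1.5,18,0],[0.003,-0.003,0.002,0,-1.5,17,0],[0,0,0,0,0,4,0],[0,0,0,0,0,2,0],[0,0,0,0,0,0,0]]
  ]
}}

```text
time_s: 20.98
tool_pos: [0.6687, -0.02, 0.1424]
eef_rot: [0.072, -0.067, 0.995, 0.004]
ft_force: [-0.0, 0.2, -1.1]
width: 0.0322
grasp_force: 30.0
```

Run:
```python
from h import *
p,r1=hooked(-57,15,0,off=(13.5,0,43.5)); plan(p,r1,0,20)
```

```text
N 1 dist 0.0062 rot [-0.16  0.23 -0.14] F [-0.   0.2 -1.1] w 0.0322 t 20.975
[-0.003, 0.004, -0.002, 0.8, 2.8, 5.4, 0]
```

{"api": "apply_moves", "payload": {
  "steps": [
    [[0,0,0,0.5,1,2,0],[0,0,0,0,0,2,0],[0,0,0,0,0,0,0]]
  ]
}}

```text
time_s: 21.35
tool_pos: [0.6686, -0.0188, 0.1383]
eef_rot: [0.072, -0.067, 0.995, 0.004]
ft_force: [-0.1, -0.5, 0.9]
width: 0.0321
grasp_force: 30.0
```

{"api": "apply_moves", "payload": {
  "steps": [
    [[0,0,0,0,0,1.5,0],[0,0,0,0,0,0,0]]
  ]
}}

```text
time_s: 21.6
tool_pos: [0.6688, -0.0188, 0.1379]
eef_rot: [0.072, -0.067, 0.995, 0.003]
ft_force: [-4.7, -1.4, 8.7]
width: 0.032
grasp_force: 30.0
```

{"api": "apply_moves", "payload": {
  "steps": [
    [[0,0,0,0,0,1,0],[0,0,0,0,0,0,0]]
  ]
}}

```text
time_s: 21.85
tool_pos: [0.6689, -0.0188, 0.1378]
eef_rot: [0.072, -0.067, 0.995, 0.003]
ft_force: [-9.1, -1.4, 15.2]
width: 0.0317
grasp_force: 30.0
```

{"api": "apply_moves", "payload": {
  "steps": [
    [[0,0,0,0,0,-1.4,0],[0,0,0,2.5,0,0,0],[0,0,0,2.5,0,0,0],[0,0,0,2.5,0,0,0],[0,0,0,2.5,0,0,0],[0,0,0,0,0,0,0]]
  ]
}}

```text
time_s: 22.6
tool_pos: [0.6603, -0.0199, 0.1367]
eef_rot: [0.073, -0.067, 0.995, 0.004]
ft_force: [1.0, 0.3, 6.7]
width: 0.0319
grasp_force: 30.0
```

{"api": "apply_moves", "payload": {
  "steps": [
    [[0,0,0,1.5,0,0,0],[0,0,0,0,0,0,0]]
  ]
}}

```text
time_s: 22.85
tool_pos: [0.659, -0.0201, 0.1365]
eef_rot: [0.073, -0.067, 0.995, 0.004]
ft_force: [1.6, 0.8, 5.8]
width: 0.0315
grasp_force: 30.0
```

{"api": "apply_moves", "payload": {
  "steps": [
    [[0,0,0,1.5,0,0,0],[0,0,0,0,0,0,0]]
  ]
}}

```text
time_s: 23.1
tool_pos: [0.6576, -0.0203, 0.1364]
eef_rot: [0.074, -0.067, 0.995, 0.004]
ft_force: [1.0, -0.6, 6.4]
width: 0.0321
grasp_force: 30.0
```

{"api": "apply_moves", "payload": {
  "steps": [
    [[0,0,0,1.3,0,0,0],[0,0,0,0,0,0,0]]
  ]
}}

```text
time_s: 23.35
tool_pos: [0.6563, -0.0205, 0.1362]
eef_rot: [0.074, -0.067, 0.995, 0.004]
ft_force: [1.0, -0.2, 6.2]
width: 0.0316
grasp_force: 30.0
```

{"api": "apply_moves", "payload": {
  "steps": [
    [[0,0,0,1.3,0,0,0],[0,0,0,0,0,0,0]]
  ]
}}

```text
time_s: 23.6
tool_pos: [0.6551, -0.0206, 0.136]
eef_rot: [0.074, -0.067, 0.995, 0.004]
ft_force: [2.6, -0.6, 6.1]
width: 0.0317
grasp_force: 30.0
```

{"api": "apply_moves", "payload": {
  "steps": [
    [[0,0,0,0.8,0,0,0],[0,0,0,0,0,0,0]]
  ]
}}

```text
time_s: 23.85
tool_pos: [0.6548, -0.0207, 0.1359]
eef_rot: [0.074, -0.067, 0.995, 0.004]
ft_force: [4.2, -0.2, 5.1]
width: 0.0321
grasp_force: 30.0
```

{"api": "apply_moves", "payload": {
  "steps": [
    [[0,-0.05,-0.003,2.5,0,0.8,0],[0,-0.052,0,2.4,0,0.8,0],[0,-0.052,0,2.4,0,0.9,0],[0,-0.052,0,2.4,0,0.9,0],[0,-0.052,0,2.4,0,0.9,0],[0,0,0,0,0,0,0]]
  ]
}}

```text
time_s: 24.6
tool_pos: [0.6437, -0.0221, 0.1291]
eef_rot: [0.202, -0.067, 0.977, 0.012]
ft_force: [4.7, 0.5, 5.8]
width: 0.0318
grasp_force: 30.0
```

{"api": "apply_moves", "payload": {
  "steps": [
    [[0,-0.052,0,2,0,1,0],[0,-0.04,0,1.2,0,1,0],[0,-0.035,0,1,0,1,0],[0,0,0,0,0,0,0]]
  ]
}}

```text
time_s: 25.1
tool_pos: [0.64, -0.0231, 0.1244]
eef_rot: [0.261, -0.066, 0.963, 0.016]
ft_force: [-6.1, -0.8, 17.2]
width: 0.032
grasp_force: 30.0
```

```bash
python3 -c "
from h import *
pivot([30],30.2,30.2,off=(13.5,0,43.5)); s=state(); print(s['wrist_torque'],s['qpos'].round(2))"
```

```text
pitch now 30.36869546418854 E in rail [ 30.67 -59.13   1.14]
[-0.004, 0.006, 0.003, -0.3, -0.1, -0.1, 0]
[0.09411461 0.15584015 0.01321954] [ 0.34  0.39 -0.44  2.13  0.75  0.17  0.97]
```

{"api": "apply_moves", "payload": {
  "steps": [
    [[0,0,0,0,0,-1.5,0.6],[0,0,0,0,0,0,0.6],[0,0,0,0,0,0,0.6],[0,0,0,0,0,-20,0.6],[0,0,0,0,0,-25,0.6],[0,0,0,0,0,-25,0.6],[0,0,0,0,0,0,0.6]]
  ]
}}

```text
time_s: 25.98
tool_pos: [0.6038, -0.0285, 0.1856]
eef_rot: [0.261, -0.065, 0.963, 0.016]
ft_force: [-0.3, -0.2, -0.4]
width: 0.0526
grasp_force: 0.0
```

Run:
```python
from h import *
s=state(); print('tcp rail',RH.T@(s['tool_pos']-RAIL)*1000,s['qpos'].round(2))
p=RAIL+RH@np.array([-51,-58,112])/1000; plan(p,RH@F,0,25)
snap('wrist','w8.png')
```

```text
tcp rail [ 12.5593502  -59.42840811 115.79966254] [ 0.63  0.28 -0.75  2.14  0.53  0.29  1.19]
N 3 dist 0.0637 rot [-0.2   0.33  0.04] F [-0.3 -0.2 -0.4] w 0.0526 t 25.975
[-0.001, 0.002, 0.0, 21.2, 0.5, 1.1, 0]
[-0.001, 0.002, 0.0, 21.2, 0.5, 1.2, 0]
[-0.001, 0.002, 0.0, 21.2, 0.5, 1.2, 0]
```

View pics/w8.png

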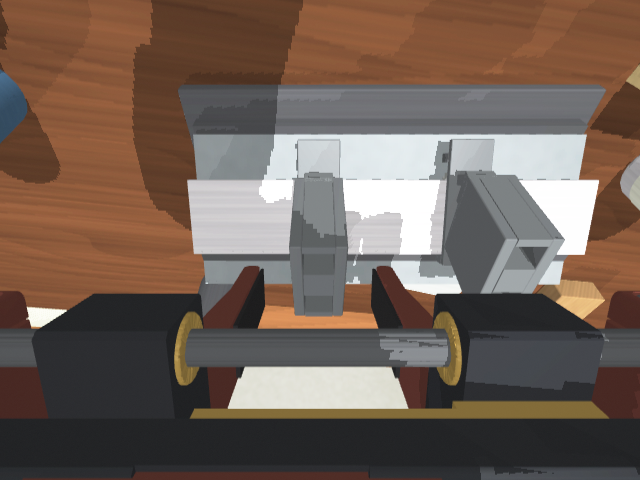

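Both holders lie square on the rail with their foot ends in the same row (y≈140, at x≈319 and 471). Next I'll press the second foot.

{"api": "apply_moves", "payload": {
  "steps": [
    [[0,0,0,20,0.5,1,0],[0,0,0,20,0.5,1,0],[0,0,0,20,0.5,1,0],[0,0,0,5,0,0,0],[0,0,0,0,0,0,0],[0,0,0,0,0,0,0]]
  ]
}}

```text
time_s: 26.78
tool_pos: [0.5499, -0.0334, 0.1491]
eef_rot: [0.26, -0.066, 0.963, 0.017]
ft_force: [0.5, 0.4, -1.5]
width: 0.0005
grasp_force: 0.0
```

Run:
```python
from h import *
s=state(); print('tcp rail',RH.T@(s['tool_pos']-RAIL)*1000,s['qpos'].round(2),s['width'])
p=RAIL+RH@np.array([-51,-58,25])/1000; plan(p,RH@F,0,20)
```

```text
tcp rail [-52.48946582 -56.99315838 111.26733934] [ 0.63  0.26 -0.71  2.28  0.7   0.17  1.03] 0.0004590942519791572
N 5 dist 0.0863 rot [-0.09  0.25  0.1 ] F [ 0.5  0.4 -1.5] w 0.0005 t 26.775
[-0.0, 0.001, 0.0, -0.2, -0.2, 17.3, 0]
[-0.0, 0.001, 0.0, -0.2, -0.2, 17.3, 0]
[-0.0, 0.001, 0.0, -0.3, -0.2, 17.3, 0]
[-0.0, 0.001, 0.0, -0.3, -0.2, 17.3, 0]
[-0.0, 0.001, 0.0, -0.3, -0.2, 17.3, 0]
```

{"api": "apply_moves", "payload": {
  "steps": [
    [[0,0,0,0,0,17,0],[0,0,0,0,0,17,0],[0,0,0,0,0,17,0],[0,0,0,0,0,17,0],[0,0,0,0,0,15,0],[0,0,0,0,0,0,0]]
  ]
}}

```text
time_s: 27.52
tool_pos: [0.5911, -0.0278, 0.0768]
eef_rot: [0.26, -0.066, 0.963, 0.017]
ft_force: [-0.3, -0.5, 0.2]
width: 0.0004
grasp_force: 0.0
```

Run:
```python
from h import *
s=state(); print('tcp rail',RH.T@(s['tool_pos']-RAIL)*1000,s['qpos'].round(2),s['width'])
p=RAIL+RH@np.array([-51,-58,6])/1000; plan(p,RH@F,0,20)
```

```text
tcp rail [-52.59906761 -56.98264298  27.77025295] [ 0.51  0.47 -0.64  2.24  1.68  0.2   0.09] 0.0004455572607623419
N 2 dist 0.0219 rot [-0.05  0.19  0.09] F [-0.3 -0.5  0.2] w 0.0004 t 27.525
[-0.0, 0.002, 0.001, -0.8, -0.5, 10.9, 0]
[-0.0, 0.002, 0.001, -0.8, -0.5, 10.9, 0]
```

{"api": "apply_moves", "payload": {
  "steps": [
    [[0,0,0,-1,-0.5,7,0],[0,0,0,0,0,6,0],[0,0,0,0,0,3,0],[0,0,0,0,0,2,0],[0,0,0,0,0,2,0],[0,0,0,0,0,0,0]]
  ]
}}

```text
time_s: 28.28
tool_pos: [0.6018, -0.0272, 0.0608]
eef_rot: [0.26, -0.066, 0.963, 0.017]
ft_force: [0.0, 0.3, -0.8]
width: 0.0005
grasp_force: 0.0
```

{"api": "apply_moves", "payload": {
  "steps": [
    [[0,0,0,0,0,1.5,0],[0,0,0,0,0,0,0]]
  ]
}}

```text
time_s: 28.52
tool_pos: [0.6026, -0.0271, 0.0596]
eef_rot: [0.26, -0.066, 0.963, 0.016]
ft_force: [-0.4, 0.0, 0.8]
width: 0.0005
grasp_force: 0.0
```

{"api": "apply_moves", "payload": {
  "steps": [
    [[0,0,0,0,0,1.5,0],[0,0,0,0,0,0,0]]
  ]
}}

```text
time_s: 28.78
tool_pos: [0.603, -0.0271, 0.0585]
eef_rot: [0.261, -0.066, 0.963, 0.016]
ft_force: [-4.7, -1.0, 7.5]
width: 0.0006
grasp_force: 4.8
```

Run:
```python
from h import *
s=state(); print('tcp rail',RH.T@(s['tool_pos']-RAIL)*1000,s['qpos'].round(2),s['ft_force'])
```

```text
tcp rail [-51.44758752 -57.93158621   6.04809808] [ 0.54  0.53 -0.68  2.22  1.79  0.26  0.  ] [-4.70232928 -0.95229833  7.45749251]
```

{"api": "apply_moves", "payload": {
  "steps": [
    [[0,0,0,0,0,1.5,0],[0,0,0,0,0,0,0]]
  ]
}}

```text
time_s: 29.02
tool_pos: [0.6032, -0.0271, 0.0581]
eef_rot: [0.261, -0.067, 0.963, 0.016]
ft_force: [-17.8, -3.7, 26.3]
width: 0.0005
grasp_force: 15.7
```

{"api": "apply_moves", "payload": {
  "steps": [
    [[0,0,0,0,0,-15,0],[0,0,0,0,0,-20,0],[0,0.01,0,0,0,-25,0],[0,0.02,0,0,0,-40,0],[0,0.04,0,0,0,-40,0.3],[0,0.05,0,0,0,-20,0.35],[0,0,0,0,0,0,0.35]]
  ]
}}

```text
time_s: 29.9
tool_pos: [0.541, -0.04, 0.1777]
eef_rot: [0.213, -0.063, 0.975, 0.009]
ft_force: [0.7, -0.6, -0.9]
width: 0.0267
grasp_force: 0.0
```

Run:
```python
from h import *
s=state(); print('tcp rail',RH.T@(s['tool_pos']-RAIL)*1000,s['qpos'].round(2),s['width'],s['tool_pos'])
# block view pose: yaw of block -20.3 (+-90k)
p=np.array([.45,-.25,.30]); plan(p,Hm(-20.3)@F,0.35,45)
```

```text
tcp rail [-46.58792918 -62.27632368 140.84792204] [ 0.97  0.31 -1.11  2.19  0.63  0.45  1.12] 0.026722031786480683 [ 0.54099041 -0.03996845  0.17768391]
N 6 dist 0.2595 rot [ 5.35 24.24 27.26] F [ 0.7 -0.6 -0.9] w 0.0267 t 29.9
[0.016, 0.071, 0.079, 9.4, -33.0, -26.3, 0.35]
[0.016, 0.071, 0.079, 8.5, -34.1, -25.2, 0.35]
[0.016, 0.071, 0.079, 7.5, -35.1, -24.1, 0.35]
[0.016, 0.071, 0.079, 6.3, -36.1, -23.0, 0.35]
[0.016, 0.071, 0.079, 5.0, -36.9, -22.1, 0.35]
[0.016, 0.071, 0.079, 3.6, -37.5, -21.2, 0.35]
```

{"api": "apply_moves", "payload": {
  "steps": [
    [[0.016,0.071,0.079,0,-36,-28,0.35],[0.016,0.071,0.079,0,-39,-26,0.35],[0.016,0.071,0.079,0,-40,-25,0.35],[0.016,0.071,0.079,-1,-41,-23,0.35],[0.016,0.071,0.079,-3,-43,-22,0.35],[0.016,0.071,0.079,-4,-43,-21,0.35],[0,0,0,0,-10,0,0.35],[0,0,0,0,0,0,0.35]]
  ]
}}

```text
time_s: 30.9
tool_pos: [0.4879, -0.2911, 0.3121]
eef_rot: [-0.004, 0.175, 0.985, -0.002]
ft_force: [-0.0, 0.5, -0.1]
width: 0.0304
grasp_force: 0.0
```

Run:
```python
from h import *
print(state()['qpos'].round(2))
p=np.array([.50,-.315,.30]); plan(p,Hm(-20.3)@F,0.35,45)
```

```text
[ 1.22  0.41 -1.05  1.65  0.37  1.31  1.33]
N 1 dist 0.0294 rot [-0.31 -0.36  0.14] F [-0.   0.5 -0.1] w 0.0304 t 30.9
[-0.005, -0.006, 0.003, -19.6, -18.3, 12.0, 0.35]
```

{"api": "apply_moves", "payload": {
  "steps": [
    [[-0.005,-0.006,0.003,-20,-18,12,0.35],[0,0,0,0,0,0,0.35],[0,0,0,0,0,0,0.35]]
  ]
}}

```text
time_s: 31.28
tool_pos: [0.5007, -0.3129, 0.3015]
eef_rot: [0.0, 0.175, 0.985, 0.0]
ft_force: [-0.1, 0.9, 0.3]
width: 0.0307
grasp_force: 0.0
```

Run:
```python
from h import *
snap('wrist','w9.png'); print(state()['tool_pos'])
```

```text
[ 0.50084806 -0.31297359  0.30185452]
```

View pics/w9.png

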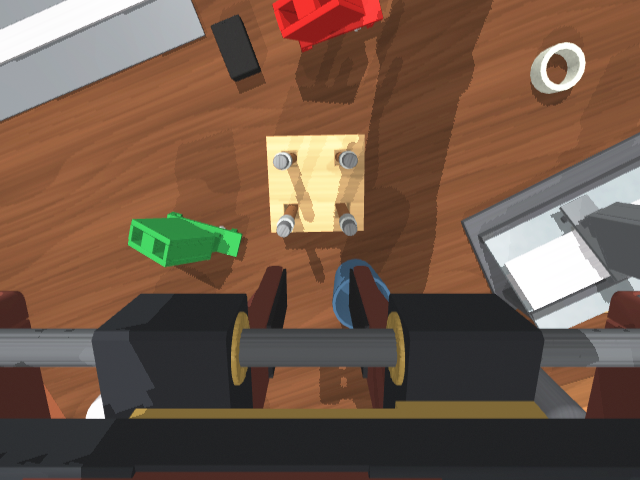

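The wrist view shows the block's top face with corners (267,136), (364,135), (364,231), (270,234). The four bristle tips are near (281,162), (351,160), (283,229) and (351,229).

Run:
```python
from h import *
w=snapshot('wrist')
B=[onz(w,*p,.055) for p in((267,136),(364,135),(365,231),(271,234))]; c=sum(B)/4
e=(B[0]-B[3])+(B[1]-B[2]); print('c',c.round(4),[round(np.linalg.norm(B[i]-B[i-1]),4) for i in range(4)],'yaw e',np.degrees(np.arctan2(e[1],e[0])))
ey=np.degrees(np.arctan2(e[1],e[0])); M=Hm(ey)
im=w['pixels'].astype(int); sat=im.max(2)-im.min(2)
lab=cv2.connectedComponentsWithStats(((sat<30)[130:250,262:372]).astype('uint8'))
print([(st.tolist(),ce.round(1).tolist()) for st,ce in zip(lab[2],lab[3]) if 40<st[4]<2000])
for p,h in(((281,162),(1,1)),((351,160),(1,-1)),((283,229),(-1,1)),((351,229),(-1,-1))):
    t=onz(w,*p,.158); q=[c+M@np.array([30*a/1000,30*b/1000,0]) for a in(1,-1) for b in(1,-1)]; k=min(q,key=lambda x:np.linalg.norm((x-t)[:2])); print('tip',t[:2].round(4),'hole',k[:2].round(4))
```

```text
c [ 0.477  -0.3041  0.055 ] [np.float64(0.1125), np.float64(0.1082), np.float64(0.11), np.float64(0.1122)] yaw e 161.2166224854573
[([77, 21, 19, 18, 264], [85.9, 29.1]), ([11, 22, 20, 18, 266], [20.4, 30.3]), ([77, 83, 18, 23, 307], [86.0, 93.9]), ([15, 85, 18, 22, 302], [23.0, 95.2])]
tip [ 0.4381 -0.3219] hole [ 0.439  -0.3229]
tip [ 0.4571 -0.2656] hole [ 0.4583 -0.2661]
tip [ 0.493  -0.3418] hole [ 0.4958 -0.3422]
tip [ 0.5139 -0.285 ] hole [ 0.5151 -0.2854]
```

Tips and holes agree to 1–3 mm, so the brushes stand upright. I'll take the first brush at (0.5145,-0.285).

```bash
cat >> h.py <<'E'
BR={1:(.4385,-.3225),2:(.4577,-.266),3:(.4945,-.342),4:(.5145,-.285)}
def brush(k,z,g=.35,v=45): plan(np.array([*BR[k],z]),Hm(-18.8)@F,g,v)
E
python3 - <<'E'
from h import *
brush(4,.185)
# second holder on rail by camera (saved w8) needs its camera pose; recompute from state log
E
```

```text
N 3 dist 0.1212 rot [ 0.    0.06 -1.38] F [ 0.3 -0.2 -0.2] w 0.0307 t 31.375
[0.0, 0.0, -0.008, -1.0, 10.4, 39.0, 0.35]
[0.0, 0.0, -0.008, -1.1, 10.4, 39.0, 0.35]
[0.0, 0.0, -0.008, -1.2, 10.4, 39.0, 0.35]
```

{"api": "apply_moves", "payload": {
  "steps": [
    [[0,0,-0.008,-1,18,20,0.35],[0,0,-0.008,-1,13.5,48,0.35],[0,0,-0.008,-1,0,48,0.35],[0,0,0,0,0,0,0.35],[0,0,0,0,0,0,0.35]]
  ]
}}

```text
time_s: 32.0
tool_pos: [0.5155, -0.2854, 0.1871]
eef_rot: [0.001, 0.164, 0.986, 0.0]
ft_force: [0.5, -0.0, 0.2]
width: 0.0307
grasp_force: 0.0
```

Run:
```python
from h import *
brush(4,.112)
```

```text
N 2 dist 0.0751 rot [ 0.05  0.12 -0.08] F [ 0.5 -0.   0.2] w 0.0307 t 32.0
[0.0, 0.001, -0.001, 0.6, -0.0, 37.5, 0.35]
[0.0, 0.001, -0.001, 0.6, 0.0, 37.5, 0.35]
```

{"api": "apply_moves", "payload": {
  "steps": [
    [[0,0,0,0.5,0,37,0.35],[0,0,0,0.5,0,37.5,0.35],[0,0,0,0,0,0,0],[0,0,0,0,0,0,0],[0,0,0,0,0,0,0],[0,0,0,0,0,0,0]]
  ]
}}

```text
time_s: 32.75
tool_pos: [0.5153, -0.2863, 0.1135]
eef_rot: [0.002, 0.165, 0.986, -0.0]
ft_force: [-0.0, 0.4, 7.0]
width: 0.0153
grasp_force: 30.0
```

{"api": "apply_moves", "payload": {
  "steps": [
    [[0,0,0,0,0,-25,0],[0,0,0,0,0,-45,0],[0,0,0,0,0,-50,0],[0,0,0,0,0,-55,0],[0,0,0,0,0,0,0]]
  ]
}}

```text
time_s: 33.38
tool_pos: [0.5161, -0.2859, 0.2916]
eef_rot: [0.005, 0.164, 0.986, -0.001]
ft_force: [0.2, 0.2, -0.4]
width: 0.0153
grasp_force: 30.0
```

```bash
cat >> h.py <<'E'
HY={'L':55.9,'R':-59.1}; HX={'L':0.,'R':0.}
def pot(h,k,z,g=0,v=45,dx=0,dy=0):
    f=np.array([-4,0,25.5])+(19 if k==2 else -19)*np.array([.866,0,-.5])+[HX[h],HY[h],0]
    P=RAIL+RH@(f/1000)+Hm(7.8)@(np.array([dx,dy,0])/1000); print('floor',P.round(4)); P[2]=z
    plan(P,Hm(7.8)@F,g,v)
E
python3 - <<'E'
from h import *
s=state(); print(s['tool_pos'],s['width'],s['grasp_force'],s['qpos'].round(2))
pot('L',2,.295)
E
```

```text
[ 0.51614759 -0.28593287  0.29160749] 0.01532824411209669 29.99991774559021 [ 1.17  0.46 -1.04  1.64  0.41  1.27  1.29]
floor [0.6375 0.0925 0.0991]
N 9 dist 0.3974 rot [ -0.18   0.51 -26.73] F [ 0.2  0.2 -0.4] w 0.0153 t 33.375
[-0.0, 0.001, -0.052, 0.9, 44.1, -0.4, 0]
[-0.0, 0.001, -0.052, -1.4, 44.1, -0.4, 0]
[-0.0, 0.001, -0.052, -3.7, 44.0, -0.4, 0]
[-0.0, 0.001, -0.052, -6.0, 43.8, -0.4, 0]
[-0.0, 0.001, -0.052, -8.2, 43.4, -0.4, 0]
[-0.0, 0.001, -0.052, -10.5, 42.9, -0.4, 0]
[-0.0, 0.001, -0.052, -12.7, 42.3, -0.4, 0]
[-0.0, 0.001, -0.052, -14.8, 41.6, -0.4, 0]
[-0.0, 0.001, -0.052, -17.0, 40.8, -0.4, 0]
```

{"api": "apply_moves", "payload": {
  "steps": [
    [[0,0,-0.052,1,44,0,0],[0,0,-0.052,-1.5,44,0,0],[0,0,-0.052,-3.5,44,0,0],[0,0,-0.052,-6,44,0,0],[0,0,-0.052,-8,43.5,0,0],[0,0,-0.052,-10.5,43,0,0],[0,0,-0.052,-12.5,42.5,0,0],[0,0,-0.052,-15,41.5,0,0]]
  ]
}}

```text
time_s: 34.38
tool_pos: [0.6208, 0.052, 0.2857]
eef_rot: [-0.0, -0.044, 0.999, -0.0]
ft_force: [0.1, -0.0, -1.0]
width: 0.0153
grasp_force: 30.0
```

{"api": "apply_moves", "payload": {
  "steps": [
    [[0,0,-0.052,-17,41,0,0],[0,0,0,0,0,0,0],[0,0,0,0,0,0,0]]
  ]
}}

```text
time_s: 34.75
tool_pos: [0.634, 0.0925, 0.2858]
eef_rot: [-0.0, -0.069, 0.998, -0.0]
ft_force: [0.1, -0.8, 0.2]
width: 0.0153
grasp_force: 30.0
```

Run:
```python
from h import *
pot('L',2,.27)
snap('wrist','w10.png')
```

```text
floor [0.6375 0.0925 0.0991]
N 1 dist 0.0161 rot [-0.05 -0.01  0.06] F [ 0.1 -0.8  0.2] w 0.0153 t 34.75
[-0.001, -0.0, 0.001, -3.4, -0.5, 15.8, 0]
```

View pics/w10.png

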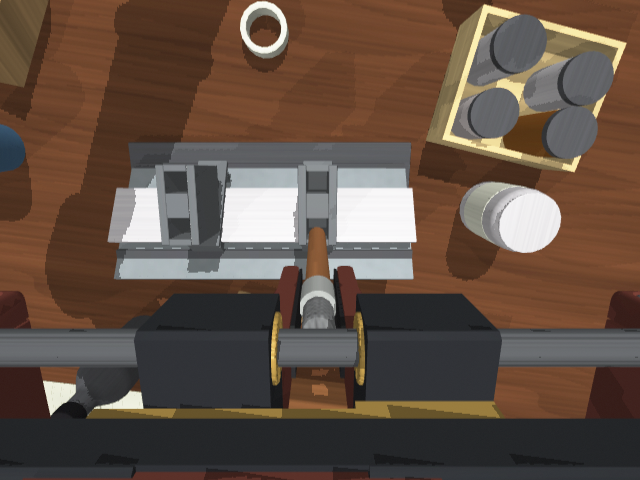

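Both holders sit flush on the rail. Holder L's pot 1 opening is at about (317,180) and its divider at row 200; the brush's lower end is at about (318,229), over pot 2. Holder R's pots are at about (177,181) and (177,231).

Run:
```python
from h import *
w=snapshot('wrist'); im=w['pixels'].astype(int); s=state(); T=s['tool_pos']; u=Hm(7.8)
sat=im.max(2)-im.min(2)
m=sat[215:290,300:340]>40; rows=np.where(m.sum(1)>6)[0]+215; print('brush first row',rows[0]); 
for r in(rows[0]+3,rows[0]+8,245,255): c=np.where(sat[r,300:340]>40)[0]+300; print(r,c.min(),c.max())
g=im.sum(2)//3
print('row180',g[180,292:342].tolist()); print('row199',g[199,292:342].tolist()); print('col317',g[155:235,317].tolist()); print('rowR 181',g[181,150:234].tolist()); print('colR 176',g[155:250,176].tolist())
```

```text
brush first row 228
231 310 323
236 309 324
245 308 325
255 307 326
row180 [179, 178, 180, 180, 181, 182, 148, 136, 143, 143, 144, 146, 145, 146, 136, 62, 55, 80, 87, 88, 87, 87, 88, 88, 87, 86, 88, 87, 88, 88, 88, 88, 88, 88, 87, 80, 56, 65, 131, 145, 146, 146, 146, 145, 146, 128, 149, 185, 186, 186]
row199 [247, 247, 247, 247, 247, 247, 163, 129, 144, 142, 143, 144, 144, 143, 138, 116, 143, 144, 144, 143, 144, 144, 143, 144, 143, 144, 143, 143, 143, 143, 143, 143, 143, 143, 143, 144, 143, 105, 138, 142, 143, 145, 144, 143, 143, 125, 243, 244, 244, 244]
col317 [97, 97, 95, 94, 94, 109, 140, 140, 141, 142, 146, 147, 147, 147, 146, 139, 110, 89, 88, 89, 89, 89, 87, 87, 87, 86, 88, 88, 87, 86, 87, 87, 87, 84, 70, 60, 70, 88, 109, 144, 143, 143, 143, 144, 144, 144, 144, 143, 143, 143, 143, 144, 143, 143, 143, 143, 143, 143, 142, 142, 142, 142, 132, 96, 84, 85, 85, 84, 85, 85, 85, 87, 92, 97, 95, 97, 96, 96, 96, 96]
rowR 181 [110, 106, 175, 177, 177, 176, 177, 149, 138, 137, 138, 138, 139, 140, 135, 98, 62, 60, 62, 60, 61, 60, 60, 57, 56, 56, 56, 55, 55, 55, 55, 56, 55, 55, 55, 55, 55, 56, 106, 138, 140, 139, 141, 140, 141, 130, 79, 61, 60, 60, 61, 60, 60, 61, 59, 60, 60, 61, 60, 60, 60, 60, 60, 60, 60, 60, 60, 60, 60, 59, 128, 121, 122, 134, 136, 127, 57, 63, 66, 66, 74, 102, 173, 173]
colR 176 [96, 96, 96, 95, 95, 95, 96, 92, 85, 105, 132, 140, 140, 140, 141, 133, 105, 55, 55, 55, 55, 55, 55, 55, 55, 55, 56, 55, 55, 55, 57, 60, 60, 60, 60, 60, 65, 78, 101, 129, 138, 138, 138, 139, 139, 138, 138, 139, 138, 138, 139, 139, 138, 138, 138, 139, 138, 139, 139, 139, 139, 138, 128, 87, 55, 55, 55, 56, 55, 56, 56, 58, 62, 61, 61, 61, 61, 61, 60, 61, 61, 70, 88, 92, 114, 138, 138, 139, 138, 136, 122, 104, 129, 157, 90]
```

```bash
cat > m2.py <<'E'
from h import *
w=snapshot('wrist'); s=state(); T=np.array(s['tool_pos']); U=Hm(7.8); zm=.1601
rel=lambda P:(U.T@(P-T)*1000).round(2)
for n,c in(('L',318.1),('R',176.7)):
    a,b,d=[rel(onz(w,c,r,zm)) for r in(171.7,193.7,217.6)]; print(n,'edges',a,b,d,'pot1',(a+b)[:2]/2,'pot2 u',d[0]+9,'widths',b[0]-a[0],d[0]-b[0])
    print('  expect', [rel(RAIL+U@[0,0,0]+RH@((np.array([-4,0,25.5])+k*np.array([.866,0,-.5])+[0,HY[n],0])/1000))[:2] for k in(-19,19)])
e=rel(onz(w,317.1,228,T[2]-.1055)); print('brush near edge',e,'axis u',e[0]+6.5)
for r,hw in((245,17.5),(255,19.5)): print(r)
E
python3 m2.py
```

```text
L edges [ -48.36    1.55 -126.05] [ -30.65    1.53 -126.05] [ -10.79    1.5  -126.05] pot1 [-39.505   1.54 ] pot2 u -1.7899999999999991 widths 17.71 19.86
  expect [array([-34.72,   0.76]), array([3.28, 0.76])]
R edges [ -48.54 -112.36 -126.05] [ -30.82 -114.11 -126.05] [ -10.96 -116.07 -126.05] pot1 [ -39.68  -113.235] pot2 u -1.9600000000000009 widths 17.72 19.86
  expect [array([ -34.72, -114.24]), array([   3.28, -114.24])]
brush near edge [  -6.51    0.72 -105.5 ] axis u -0.009999999999999787
245
255
```

{"api": "apply_moves", "payload": {
  "steps": [
    [[0,0,0,1.8,0.7,0,0],[0,0,0,0,0,15,0],[0,0,0,0,0,5,0],[0,0,0,0,0,5,0],[0,0,0,0,0,0,0]]
  ]
}}

```text
time_s: 35.52
tool_pos: [0.6322, 0.0936, 0.2609]
eef_rot: [0.0, -0.069, 0.998, 0.0]
ft_force: [-0.5, 0.9, -1.1]
width: 0.0148
grasp_force: 30.0
```

{"api": "apply_moves", "payload": {
  "steps": [
    [[0,0,0,0,0,5,0],[0,0,0,0,0,5,0],[0,0,0,0,0,0,0]]
  ]
}}

```text
time_s: 35.9
tool_pos: [0.6322, 0.0935, 0.2509]
eef_rot: [0.0, -0.069, 0.998, -0.0]
ft_force: [-1.7, 0.5, -0.8]
width: 0.0153
grasp_force: 30.0
```

In the pot with no contact force. I'll go down to the floor.

{"api": "apply_moves", "payload": {
  "steps": [
    [[0,0,0,0,0,12,0],[0,0,0,0,0,12,0],[0,0,0,0,0,10,0],[0,0,0,0,0,6,0],[0,0,0,0,0,2,0],[0,0,0,0,0,0,0]]
  ]
}}

```text
time_s: 36.65
tool_pos: [0.6325, 0.0937, 0.2095]
eef_rot: [0.0, -0.069, 0.998, 0.0]
ft_force: [0.3, 0.5, -0.3]
width: 0.0154
grasp_force: 30.0
```

{"api": "apply_moves", "payload": {
  "steps": [
    [[0,0,0,0,0,1.5,0],[0,0,0,0,0,1,0],[0,0,0,0,0,0,0]]
  ]
}}

```text
time_s: 37.02
tool_pos: [0.6325, 0.0937, 0.207]
eef_rot: [0.0, -0.069, 0.998, 0.0]
ft_force: [0.8, 0.0, -0.1]
width: 0.0151
grasp_force: 30.0
```

{"api": "apply_moves", "payload": {
  "steps": [
    [[0,0,0,0,0,1,0],[0,0,0,0,0,1,0],[0,0,0,0,0,1,0],[0,0,0,0,0,0,0]]
  ]
}}

```text
time_s: 37.52
tool_pos: [0.6336, 0.0943, 0.2057]
eef_rot: [0.002, -0.069, 0.998, 0.0]
ft_force: [-0.5, 0.1, 7.8]
width: 0.0157
grasp_force: 30.0
```

Run:
```python
from h import *
s=state();print(s['tool_pos'],s['ft_force'])
```

```text
[0.63361007 0.09425566 0.20569738] [-0.53546049  0.06288038  7.84630956]
```

Floor reached (7.8 N at TCP 0.2057). I'll release, rise and go on.

{"api": "apply_moves", "payload": {
  "steps": [
    [[0,0,0,0,0,-1,0.35],[0,0,0,0,0,0,0.35],[0,0,0,0,0,0,0.35],[0,0,0,0,0,-30,0.35],[0,0,0,0,0,-40,0.35],[0,0,0,0,0,-20,0.35],[0,0,0,0,0,0,0.35]]
  ]
}}

```text
time_s: 38.4
tool_pos: [0.6328, 0.094, 0.2958]
eef_rot: [0.001, -0.069, 0.998, 0.0]
ft_force: [-0.7, 0.1, -0.4]
width: 0.0305
grasp_force: 0.0
```

```bash
cat >> h.py <<'E'
PT={'L2':(.6323,.0936),'L1':(.5947,.0884),'R2':(.6479,-.0203),'R1':(.6103,-.0255)}
def topot(k,z,v=50): plan(np.array([*PT[k],z]),Hm(7.8)@F,0,v)
E
python3 - <<'E'
from h import *
s=state();print(s['tool_pos'],s['ft_force'])
brush(2,.2,v=52)
E
```

```text
[0.63282339 0.09399568 0.29579679] [-0.74162815  0.08720157 -0.40940942]
N 8 dist 0.4116 rot [ 0.04  0.16 26.68] F [-0.7  0.1 -0.4] w 0.0305 t 38.4
[0.0, 0.0, 0.058, 27.9, -41.6, 11.9, 0.35]
[0.0, 0.0, 0.058, 25.4, -43.1, 11.9, 0.35]
[0.0, 0.0, 0.058, 22.9, -44.5, 11.9, 0.35]
[0.0, 0.0, 0.058, 20.2, -45.8, 11.9, 0.35]
[0.0, 0.0, 0.058, 17.5, -46.9, 11.9, 0.35]
[0.0, 0.0, 0.058, 14.8, -47.8, 12.0, 0.35]
[0.0, 0.0, 0.058, 12.0, -48.6, 12.0, 0.35]
[0.0, 0.0, 0.058, 9.1, -49.2, 12.0, 0.35]
```

{"api": "apply_moves", "payload": {
  "steps": [
    [[0,0,0.058,28,-41.5,12,0.35],[0,0,0.058,25.5,-43,12,0.35],[0,0,0.058,23,-44.5,12,0.35],[0,0,0.058,20,-46,12,0.35],[0,0,0.058,17.5,-47,12,0.35],[0,0,0.058,15,-48,12,0.35],[0,0,0.058,12,-48.5,12,0.35],[0,0,0.058,9,-49,12,0.35]]
  ]
}}

```text
time_s: 39.4
tool_pos: [0.455, -0.2678, 0.1967]
eef_rot: [-0.001, 0.164, 0.987, 0.0]
ft_force: [1.0, 0.4, 0.0]
width: 0.0306
grasp_force: 0.0
```

{"api": "apply_moves", "payload": {
  "steps": [
    [[0,0,0,0,0,0,0.35],[0,0,0,0,0,0,0.35]]
  ]
}}

```text
time_s: 39.65
tool_pos: [0.4567, -0.2658, 0.1978]
eef_rot: [-0.0, 0.162, 0.987, 0.001]
ft_force: [0.8, -0.1, 0.3]
width: 0.031
grasp_force: 0.0
```

Run:
```python
from h import *
s=state();print(s['tool_pos'],s['qpos'].round(2))
brush(2,.1125)
```

```text
[ 0.45670964 -0.2657745   0.19777001] [ 1.23  0.45 -1.04  1.88  0.44  1.07  1.26]
N 2 dist 0.0853 rot [ 0.08 -0.04  0.12] F [ 0.8 -0.1  0.3] w 0.031 t 39.65
[0.001, -0.0, 0.001, -0.5, -0.0, 42.6, 0.35]
[0.001, -0.0, 0.001, -0.5, 0.0, 42.6, 0.35]
```

{"api": "apply_moves", "payload": {
  "steps": [
    [[0,0,0,-0.5,0,42.5,0.35],[0,0,0,-0.5,0,42.5,0.35],[0,0,0,0,0,0,0.35],[0,0,0,0,0,0,0],[0,0,0,0,0,0,0],[0,0,0,0,0,0,0],[0,0,0,0,0,0,0]]
  ]
}}

```text
time_s: 40.52
tool_pos: [0.4597, -0.2671, 0.1155]
eef_rot: [0.002, 0.163, 0.987, -0.0]
ft_force: [0.2, 0.8, 7.7]
width: 0.0152
grasp_force: 30.0
```

{"api": "apply_moves", "payload": {
  "steps": [
    [[0,0,0,0,0,-25,0],[0,0,0,0,0,-45,0],[0,0,0,0,0,-50,0],[0,0,0,0,0,-55,0],[0,0,0,0,0,0,0]]
  ]
}}

```text
time_s: 41.15
tool_pos: [0.4605, -0.2672, 0.2933]
eef_rot: [0.004, 0.163, 0.987, -0.002]
ft_force: [-0.1, -0.2, -2.1]
width: 0.0156
grasp_force: 30.0
```

Run:
```python
from h import *
topot('L1',.288)
```

```text
N 8 dist 0.3801 rot [ -0.22   0.45 -26.52] F [-0.1 -0.2 -2.1] w 0.0156 t 41.15
[-0.0, 0.001, -0.058, -1.6, 47.5, 0.6, 0]
[-0.0, 0.001, -0.058, -4.4, 47.3, 0.6, 0]
[-0.0, 0.001, -0.058, -7.1, 47.0, 0.6, 0]
[-0.0, 0.001, -0.058, -9.8, 46.5, 0.6, 0]
[-0.0, 0.001, -0.058, -12.5, 45.8, 0.6, 0]
[-0.0, 0.001, -0.058, -15.1, 45.0, 0.7, 0]
[-0.0, 0.001, -0.058, -17.7, 44.1, 0.7, 0]
[-0.0, 0.001, -0.058, -20.2, 43.0, 0.7, 0]
```

{"api": "apply_moves", "payload": {
  "steps": [
    [[0,0,-0.058,-1.5,47.5,0.5,0],[0,0,-0.058,-4.5,47.5,0.5,0],[0,0,-0.058,-7,47,0.5,0],[0,0,-0.058,-10,46.5,0.5,0],[0,0,-0.058,-12.5,46,0.5,0],[0,0,-0.058,-15,45,0.5,0],[0,0,-0.058,-17.5,44,0.5,0],[0,0,-0.058,-20,43,0.5,0]]
  ]
}}

```text
time_s: 42.15
tool_pos: [0.5917, 0.09, 0.2837]
eef_rot: [-0.0, -0.07, 0.998, -0.0]
ft_force: [-0.2, 0.8, 0.2]
width: 0.0154
grasp_force: 30.0
```

{"api": "apply_moves", "payload": {
  "steps": [
    [[0,0,0,0,0,0,0],[0,0,0,0,0,0,0]]
  ]
}}

```text
time_s: 42.4
tool_pos: [0.5913, 0.0883, 0.2839]
eef_rot: [-0.0, -0.069, 0.998, -0.0]
ft_force: [-0.0, -0.3, -0.5]
width: 0.0155
grasp_force: 30.0
```

```bash
cat > m3.py <<'E'
from h import *
import sys
k=sys.argv[1]; topot(k,.286)
w=snapshot('wrist'); im=w['pixels'].astype(int); s=state(); T=np.array(s['tool_pos']); U=Hm(7.8); sat=im.max(2)-im.min(2); g=im.sum(2)//3
print('T',T.round(4))
m=sat[190:290,300:338]>40; rows=[r+190 for r in range(100) if m[r:r+4].sum()>20]; r0=rows[0]
c=np.where(sat[r0+8,300:338]>40)[0]+300
P=U.T@(onz(w,(c.min()+c.max()+1)/2,r0,T[2]-.107)-T)*1000; print('brush r0',r0,c.min(),c.max(),'axis u',(P[0]+6.5).round(2),'v',P[1].round(2))
print('col317',list(g[150:r0+4,317]))
E
python3 m3.py L1
```

```text
N 1 dist 0.004 rot [-0.04 -0.04  0.07] F [-0.  -0.3 -0.5] w 0.0155 t 42.4
[-0.001, -0.001, 0.001, -3.4, -0.4, -2.1, 0]
T [0.5915 0.0875 0.2841]
brush r0 224 309 324 axis u -2.95 v 1.44
col317 [np.int64(75), np.int64(76), np.int64(76), np.int64(75), np.int64(76), np.int64(76), np.int64(76), np.int64(75), np.int64(74), np.int64(75), np.int64(74), np.int64(72), np.int64(75), np.int64(75), np.int64(76), np.int64(76), np.int64(77), np.int64(79), np.int64(79), np.int64(76), np.int64(76), np.int64(76), np.int64(71), np.int64(70), np.int64(73), np.int64(74), np.int64(74), np.int64(74), np.int64(83), np.int64(100), np.int64(104), np.int64(104), np.int64(105), np.int64(105), np.int64(103), np.int64(96), np.int64(95), np.int64(95), np.int64(95), np.int64(97), np.int64(98), np.int64(98), np.int64(99), np.int64(95), np.int64(94), np.int64(93), np.int64(93), np.int64(91), np.int64(79), np.int64(83), np.int64(121), np.int64(150), np.int64(150), np.int64(150), np.int64(151), np.int64(151), np.int64(151), np.int64(150), np.int64(149), np.int64(139), np.int64(112), np.int64(92), np.int64(92), np.int64(91), np.int64(91), np.int64(91), np.int64(92), np.int64(91), np.int64(91), np.int64(91), np.int64(91), np.int64(104), np.int64(133), np.int64(141), np.int64(134), np.int64(105), np.int64(97), np.int64(97)]
```

Run:
```python
from h import *
w=snapshot('wrist'); im=cv2.cvtColor(w['pixels'],cv2.COLOR_RGB2BGR)[180:310,250:390]; cv2.imwrite('pics/c11.png',cv2.resize(im,None,fx=4.6,fy=4.6,interpolation=cv2.INTER_NEAREST))
```

```text
(no output)
```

View pics/c11.png

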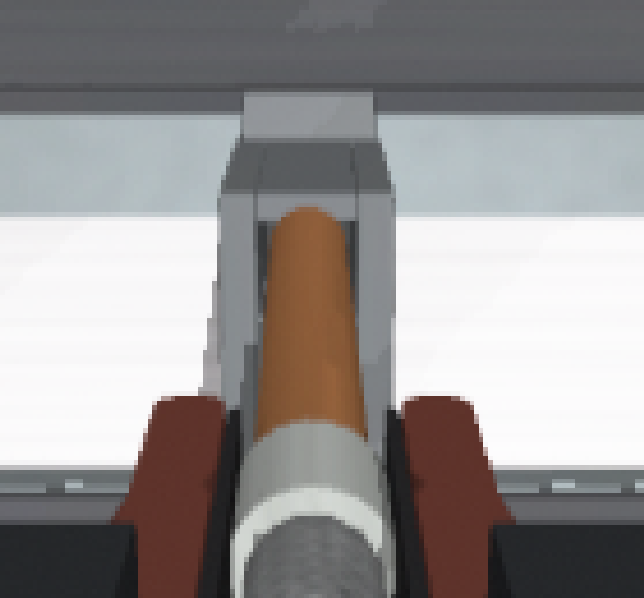

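The crop shows the block's top foot edge at row 221, pot 1's near mouth edge at row 228 and the brush's lower end at row 225, centred at column 317. The brush must go a few mm further from the robot.

Run:
```python
from h import *
w=snapshot('wrist'); s=state(); T=np.array(s['tool_pos']); U=Hm(7.8)
rel=lambda u,v,z:(U.T@(onz(w,u,v,z)-T)*1000).round(2)
print('T',T.round(4)); cx=250+307.5/4.6; px=250+(255+358)/2/4.6
print('pot near',rel(px,228.2,.1601),'-> +9; outer',rel(px,221.3,.1601),'+14 ; brush near',rel(cx,225,T[2]-.1075),'+6.5')
topot('L1',.283)
```

```text
T [0.5917 0.0871 0.2845]
pot near [  -2.2     0.27 -124.38] -> +9; outer [  -8.05    0.29 -124.38] +14 ; brush near [  -8.52    0.52 -107.5 ] +6.5
N 1 dist 0.0036 rot [-0.06  0.01 -0.07] F [ 0.1  0.3 -0.5] w 0.015 t 42.55
[-0.001, 0.0, -0.001, -3.2, 0.8, 1.5, 0]
```

Run:
```python
from h import *
w=snapshot('wrist'); g=w['pixels'].astype(int).sum(2)//3
for c in (176,180,304,309,326,330): print(c,[int(x) for x in g[205:250,c]])
print([int(x) for x in g[233,150:200]])
```

```text
176 [161, 178, 177, 177, 177, 176, 176, 157, 90, 90, 89, 89, 107, 140, 139, 140, 140, 140, 123, 55, 55, 56, 56, 56, 55, 58, 60, 61, 61, 61, 61, 59, 61, 61, 61, 65, 80, 89, 89, 102, 131, 140, 140, 140, 140]
180 [177, 178, 177, 176, 176, 165, 122, 90, 89, 89, 89, 89, 107, 140, 140, 140, 140, 141, 123, 56, 55, 56, 56, 57, 56, 55, 56, 56, 56, 57, 60, 61, 60, 66, 79, 89, 89, 90, 90, 101, 131, 139, 140, 140, 140]
304 [150, 149, 150, 150, 139, 102, 91, 91, 91, 92, 92, 92, 93, 92, 91, 91, 108, 142, 141, 141, 140, 141, 141, 141, 141, 141, 141, 141, 141, 140, 140, 140, 140, 140, 140, 140, 140, 140, 140, 140, 139, 139, 139, 139, 139]
309 [150, 149, 150, 150, 140, 102, 92, 92, 92, 92, 92, 92, 92, 92, 91, 95, 116, 141, 140, 141, 141, 137, 117, 83, 81, 77, 76, 78, 78, 79, 80, 79, 80, 81, 81, 83, 83, 83, 84, 84, 84, 83, 84, 85, 85]
326 [146, 146, 147, 147, 138, 107, 83, 81, 81, 85, 93, 93, 92, 92, 92, 96, 117, 141, 141, 140, 140, 134, 107, 63, 64, 63, 63, 62, 58, 60, 60, 59, 60, 62, 62, 62, 62, 67, 69, 68, 73, 80, 80, 78, 78]
330 [153, 154, 152, 148, 137, 101, 92, 92, 91, 92, 92, 92, 92, 91, 92, 91, 105, 137, 140, 140, 140, 140, 140, 140, 140, 140, 140, 140, 140, 140, 140, 140, 139, 140, 140, 140, 140, 140, 140, 141, 139, 140, 139, 140, 140]
[245, 244, 245, 244, 244, 244, 245, 245, 245, 244, 232, 142, 140, 139, 140, 140, 140, 140, 111, 59, 62, 61, 62, 62, 61, 61, 61, 61, 61, 58, 56, 56, 57, 57, 56, 55, 55, 55, 56, 57, 69, 139, 139, 139, 141, 140, 141, 140, 106, 63]
```

Run:
```python
from h import *
w=snapshot('wrist'); g=w['pixels'].astype(int).sum(2)//3; T=np.array(state()['tool_pos'])
for c in (198,205,212,218): print(c,[int(x) for x in g[185:225,c]])
for c in (307,317,326): print(c,[int(x) for x in g[185:225,c]])
for n,c,r in(('foot',317,199.7),('mouth near',317,227.5),('mouth near R',178,223.5)):
    print(n,(Hm(7.8).T@(onz(w,c,r,.1601 if n[0]=='m' else .0545)-T)*1000).round(1))
```

```text
198 [100, 95, 95, 96, 97, 96, 96, 96, 96, 96, 95, 97, 91, 76, 82, 94, 95, 95, 95, 123, 171, 171, 172, 155, 90, 90, 89, 88, 87, 84, 89, 88, 81, 64, 62, 62, 62, 60, 60, 61]
205 [100, 95, 96, 96, 97, 97, 96, 97, 97, 95, 95, 97, 91, 76, 96, 132, 141, 141, 142, 142, 141, 141, 141, 129, 89, 85, 79, 89, 88, 81, 63, 61, 61, 60, 61, 60, 58, 61, 61, 61]
212 [101, 95, 96, 96, 97, 97, 97, 96, 96, 95, 96, 98, 92, 76, 100, 139, 141, 141, 141, 141, 141, 142, 141, 129, 88, 88, 82, 64, 61, 62, 61, 60, 61, 62, 61, 60, 62, 60, 61, 61]
218 [101, 95, 96, 96, 96, 96, 97, 97, 96, 95, 96, 98, 93, 76, 100, 140, 142, 142, 141, 138, 138, 137, 137, 123, 67, 62, 61, 61, 61, 61, 61, 61, 61, 61, 61, 61, 61, 61, 60, 61]
307 [95, 95, 95, 95, 98, 98, 98, 96, 95, 94, 94, 95, 91, 78, 107, 151, 149, 150, 151, 150, 150, 150, 150, 150, 138, 97, 87, 85, 85, 85, 86, 93, 91, 92, 91, 96, 117, 141, 141, 141]
317 [95, 95, 95, 95, 98, 98, 98, 97, 95, 95, 93, 95, 90, 77, 108, 153, 149, 150, 151, 151, 151, 152, 152, 151, 139, 97, 91, 92, 91, 92, 93, 92, 92, 92, 92, 95, 117, 140, 141, 133]
326 [95, 95, 95, 97, 98, 98, 98, 97, 95, 95, 94, 94, 90, 77, 106, 149, 145, 145, 146, 146, 147, 147, 147, 146, 138, 103, 82, 83, 81, 83, 86, 92, 92, 92, 92, 96, 117, 141, 142, 141]
foot [-1.110e+01  1.000e-01 -2.303e+02]
mouth near [  -2.6    0.3 -124.7]
mouth near R [  -6.2 -115.2 -124.7]
```

Holder L is leaning back about 2–3° with its foot slightly up: its pot edge is at row 227.5 against 223.5 on R. Pressing a brush down into its foot-side pot will seat it again. The aim is 7 mm further on, between the present and the seated pot positions.

{"api": "apply_moves", "payload": {
  "steps": [
    [[0,0,0,-7,0,0,0],[0,0,0,0,0,10,0],[0,0,0,0,0,6,0],[0,0,0,0,0,5,0],[0,0,0,0,0,5,0],[0,0,0,0,0,0,0]]
  ]
}}

```text
time_s: 43.4
tool_pos: [0.5985, 0.09, 0.2585]
eef_rot: [0.0, -0.069, 0.998, -0.0]
ft_force: [-0.0, -0.1, 0.1]
width: 0.0153
grasp_force: 30.0
```

{"api": "apply_moves", "payload": {
  "steps": [
    [[0,0,0,0,0,5,0],[0,0,0,0,0,0,0]]
  ]
}}

```text
time_s: 43.65
tool_pos: [0.5986, 0.09, 0.2536]
eef_rot: [0.0, -0.069, 0.998, -0.0]
ft_force: [0.7, 1.0, -0.2]
width: 0.0153
grasp_force: 30.0
```

{"api": "apply_moves", "payload": {
  "steps": [
    [[0,0,0,0,0,12,0],[0,0,0,0,0,12,0],[0,0,0,0,0,10,0],[0,0,0,0,0,6,0],[0,0,0,0,0,3,0],[0,0,0,0,0,0,0]]
  ]
}}

```text
time_s: 44.4
tool_pos: [0.5988, 0.0901, 0.2109]
eef_rot: [0.0, -0.069, 0.998, 0.0]
ft_force: [0.0, 0.0, 0.5]
width: 0.0153
grasp_force: 30.0
```

{"api": "apply_moves", "payload": {
  "steps": [
    [[0,0,0,0,0,2,0],[0,0,0,0,0,1.5,0],[0,0,0,0,0,1.5,0],[0,0,0,0,0,0,0]]
  ]
}}

```text
time_s: 44.9
tool_pos: [0.5995, 0.0905, 0.207]
eef_rot: [0.001, -0.069, 0.998, 0.0]
ft_force: [-0.6, -0.3, 6.5]
width: 0.0154
grasp_force: 30.0
```

{"api": "apply_moves", "payload": {
  "steps": [
    [[0,0,0,1.5,0,1.5,0],[0,0,0,1,0,1.5,0],[0,0,0,0,0,0,0]]
  ]
}}

```text
time_s: 45.28
tool_pos: [0.5984, 0.091, 0.2063]
eef_rot: [0.003, -0.069, 0.998, 0.0]
ft_force: [-0.8, -0.4, 16.0]
width: 0.0151
grasp_force: 30.0
```

{"api": "apply_moves", "payload": {
  "steps": [
    [[0,0,0,0,0,-2.5,0.35],[0,0,0,0,0,0,0.35],[0,0,0,0,0,0,0.35],[0,0,0,0,0,-30,0.35],[0,0,0,0,0,-40,0.35],[0,0,0,0,0,-15,0.35],[0,0,0,0,0,0,0.35]]
  ]
}}

```text
time_s: 46.15
tool_pos: [0.5964, 0.0898, 0.2906]
eef_rot: [0.001, -0.069, 0.998, -0.0]
ft_force: [0.9, 0.2, -0.5]
width: 0.0306
grasp_force: 0.0
```

Run:
```python
from h import *
w=snapshot('wrist'); g=w['pixels'].astype(int).sum(2)//3; T=np.array(state()['tool_pos'])
for c in (176,304,330): print(c,[int(x) for x in g[205:240,c]])
BR[3]=(.4945,-.342); brush(1,.2,v=52)
```

```text
176 [140, 90, 90, 90, 103, 133, 141, 141, 140, 141, 124, 56, 57, 57, 56, 57, 56, 57, 58, 61, 61, 61, 61, 61, 62, 62, 60, 65, 79, 90, 90, 107, 140, 140, 140]
304 [89, 87, 85, 84, 101, 135, 143, 144, 143, 144, 127, 56, 56, 55, 56, 56, 58, 60, 58, 57, 60, 60, 60, 60, 60, 60, 60, 61, 62, 67, 72, 94, 119, 119, 119]
330 [90, 90, 90, 90, 103, 130, 133, 133, 132, 132, 132, 132, 133, 132, 132, 136, 143, 144, 144, 144, 144, 144, 143, 143, 144, 144, 143, 144, 144, 155, 179, 180, 182, 188, 184]
N 9 dist 0.4499 rot [-2.000e-02  1.000e-02  2.667e+01] F [ 0.1  0.1 -0.7] w 0.0305 t 46.2
[-0.0, 0.0, 0.052, 23.6, -42.9, 10.0, 0.35]
[-0.0, 0.0, 0.052, 21.3, -44.1, 10.0, 0.35]
[-0.0, 0.0, 0.052, 19.0, -45.1, 10.0, 0.35]
[-0.0, 0.0, 0.052, 16.7, -46.1, 10.0, 0.35]
[-0.0, 0.0, 0.052, 14.3, -46.9, 10.0, 0.35]
[-0.0, 0.0, 0.052, 11.8, -47.5, 10.0, 0.35]
[-0.0, 0.0, 0.052, 9.4, -48.1, 10.0, 0.35]
[-0.0, 0.0, 0.052, 6.9, -48.5, 9.9, 0.35]
[-0.0, 0.0, 0.052, 4.3, -48.8, 9.9, 0.35]
```

Holder L is seated again, with its pot edge rows equal to R's (215). Next brush.

{"api": "apply_moves", "payload": {
  "steps": [
    [[0,0,0.052,23.5,-43,10,0.35],[0,0,0.052,21.5,-44,10,0.35],[0,0,0.052,19,-45,10,0.35],[0,0,0.052,16.5,-46,10,0.35],[0,0,0.052,14.5,-47,10,0.35],[0,0,0.052,12,-47.5,10,0.35],[0,0,0.052,9.5,-48,10,0.35],[0,0,0.052,7,-48.5,10,0.35]]
  ]
}}

```text
time_s: 47.2
tool_pos: [0.4536, -0.2772, 0.2083]
eef_rot: [-0.001, 0.14, 0.99, 0.001]
ft_force: [1.1, -0.8, -0.2]
width: 0.0308
grasp_force: 0.0
```

{"api": "apply_moves", "payload": {
  "steps": [
    [[0,0,0.052,4.5,-49,10,0.35],[0,0,0,0,0,0,0.35],[0,0,0,0,0,0,0.35]]
  ]
}}

```text
time_s: 47.58
tool_pos: [0.4373, -0.3209, 0.1991]
eef_rot: [-0.0, 0.164, 0.986, 0.001]
ft_force: [0.6, 0.1, 0.6]
width: 0.0306
grasp_force: 0.0
```

Run:
```python
from h import *
s=state();print(s['tool_pos'],s['qpos'].round(2))
brush(1,.112)
```

```text
[ 0.43728909 -0.32090011  0.19914449] [ 1.32  0.48 -1.04  1.85  0.46  1.09  1.35]
N 2 dist 0.0872 rot [ 0.1  -0.05 -0.1 ] F [0.6 0.1 0.6] w 0.0306 t 47.575
[0.001, -0.0, -0.001, -0.9, -0.6, 43.6, 0.35]
[0.001, -0.0, -0.001, -0.9, -0.6, 43.6, 0.35]
```

{"api": "apply_moves", "payload": {
  "steps": [
    [[0,0,0,0,-0.5,43.5,0.35],[0,0,0,0,-0.5,43.5,0.35],[0,0,0,0,0,0,0.35],[0,0,0,0,0,0,0],[0,0,0,0,0,0,0],[0,0,0,0,0,0,0],[0,0,0,0,0,0,0]]
  ]
}}

```text
time_s: 48.45
tool_pos: [0.439, -0.3231, 0.115]
eef_rot: [0.002, 0.164, 0.986, -0.0]
ft_force: [0.2, 0.7, 6.9]
width: 0.0148
grasp_force: 30.0
```

{"api": "apply_moves", "payload": {
  "steps": [
    [[0,0,0,0,0,-25,0],[0,0,0,0,0,-45,0],[0,0,0,0,0,-50,0],[0,0,0,0,0,-55,0],[0,0,0,0,0,0,0]]
  ]
}}

```text
time_s: 49.08
tool_pos: [0.4397, -0.3233, 0.2929]
eef_rot: [0.004, 0.165, 0.986, -0.002]
ft_force: [0.3, 1.2, -1.0]
width: 0.0154
grasp_force: 30.0
```

Run:
```python
from h import *
topot('R2',.287)
```

```text
N 8 dist 0.3677 rot [ -0.26   0.43 -26.74] F [ 0.3  1.2 -1. ] w 0.0154 t 49.075
[-0.001, 0.001, -0.058, -12.3, 44.3, 0.7, 0]
[-0.001, 0.001, -0.058, -14.9, 43.5, 0.7, 0]
[-0.001, 0.001, -0.058, -17.4, 42.5, 0.7, 0]
[-0.001, 0.001, -0.058, -19.8, 41.5, 0.7, 0]
[-0.001, 0.001, -0.058, -22.2, 40.2, 0.8, 0]
[-0.001, 0.001, -0.058, -24.5, 38.9, 0.8, 0]
[-0.001, 0.001, -0.058, -26.7, 37.4, 0.7, 0]
[-0.001, 0.001, -0.058, -28.9, 35.7, 0.7, 0]
```

{"api": "apply_moves", "payload": {
  "steps": [
    [[0,0,-0.058,-12.5,44.5,0.5,0],[0,0,-0.058,-15,43.5,0.5,0],[0,0,-0.058,-17.5,42.5,0.5,0],[0,0,-0.058,-20,41.5,0.5,0],[0,0,-0.058,-22.5,40,0.5,0],[0,0,-0.058,-24.5,39,0.5,0],[0,0,-0.058,-27,37.5,0.5,0],[0,0,-0.058,-30,36,0.5,0]]
  ]
}}

```text
time_s: 50.08
tool_pos: [0.6483, -0.0187, 0.2831]
eef_rot: [-0.0, -0.068, 0.998, -0.0]
ft_force: [0.3, -0.5, 0.9]
width: 0.0154
grasp_force: 30.0
```

{"api": "apply_moves", "payload": {
  "steps": [
    [[0,0,0,-2,0,0,0],[0,0,0,0,0,0,0],[0,0,0,0,0,0,0]]
  ]
}}

```text
time_s: 50.45
tool_pos: [0.6495, -0.021, 0.284]
eef_rot: [-0.0, -0.066, 0.998, -0.001]
ft_force: [0.2, -0.7, -0.3]
width: 0.0147
grasp_force: 30.0
```

```bash
cat > m4.py <<'E'
from h import *
import sys
k=sys.argv[1]; topot(k,.283)
w=snapshot('wrist'); im=w['pixels'].astype(int); s=state(); T=np.array(s['tool_pos']); U=Hm(7.8); sat=im.max(2)-im.min(2); g=im.sum(2)//3
rel=lambda u,v,z:(U.T@(onz(w,u,v,z)-T)*1000).round(2)
m=sat[190:290,300:338]>40; r0=[r+190 for r in range(100) if m[r:r+4].sum()>20][0]+1
c=np.where(sat[r0+8,300:338]>40)[0]+300; P=rel((c.min()+c.max()+1)/2,r0,T[2]-.107)
print('T',T.round(4),'brush r0',r0,'axis u',P[0]+6.5,'v',P[1])
for cc in(310,317,324):
    b=g[155:r0,cc]>115; x=np.where(np.diff(b.astype(int)))[0]+155.5; print(cc,x,[float(rel(cc,r,.1601)[0]) for r in x])
for rr in(182,200): print(rr,(np.where(np.diff((g[rr,280:360]>115).astype(int)))[0]+280.5).tolist())
E
python3 m4.py R2
```

```text
N 1 dist 0.002 rot [-0.06 -0.01 -0.28] F [ 0.2 -0.7 -0.3] w 0.0147 t 50.45
[-0.001, -0.0, -0.005, 1.5, 1.0, 1.0, 0]
T [ 0.6496 -0.021   0.2842] brush r0 227 axis u -0.5199999999999996 v 0.22
310 [160.5 171.5 193.5 218.5] [-57.3, -48.71, -31.12, -10.48]
317 [160.5 171.5 193.5 218.5] [-57.27, -48.67, -31.09, -10.45]
324 [160.5 172.5 193.5 218.5] [-57.24, -47.85, -31.06, -10.42]
182 [304.5, 327.5]
200 []
```

{"api": "apply_moves", "payload": {
  "steps": [
    [[0,0,-0.005,1.2,0,0,0],[0,0,0,0,0,12,0],[0,0,0,0,0,6,0],[0,0,0,0,0,5,0],[0,0,0,0,0,5,0],[0,0,0,0,0,0,0]]
  ]
}}

```text
time_s: 51.25
tool_pos: [0.6487, -0.0193, 0.256]
eef_rot: [0.0, -0.069, 0.998, 0.0]
ft_force: [-0.6, 0.3, 0.2]
width: 0.0152
grasp_force: 30.0
```

{"api": "apply_moves", "payload": {
  "steps": [
    [[0,0,0,0,0,5,0],[0,0,0,0,0,0,0]]
  ]
}}

```text
time_s: 51.5
tool_pos: [0.6487, -0.0194, 0.2511]
eef_rot: [0.0, -0.069, 0.998, 0.0]
ft_force: [-0.4, -0.5, 0.2]
width: 0.0155
grasp_force: 30.0
```

{"api": "apply_moves", "payload": {
  "steps": [
    [[0,0,0,0,0,12,0],[0,0,0,0,0,12,0],[0,0,0,0,0,10,0],[0,0,0,0,0,6,0],[0,0,0,0,0,2.5,0],[0,0,0,0,0,0,0]]
  ]
}}

```text
time_s: 52.25
tool_pos: [0.649, -0.0193, 0.209]
eef_rot: [0.001, -0.069, 0.998, 0.0]
ft_force: [0.0, 0.2, -1.4]
width: 0.0152
grasp_force: 30.0
```

{"api": "apply_moves", "payload": {
  "steps": [
    [[0,0,0,0.5,0,1.5,0],[0,0,0,0.5,0,1,0],[0,0,0,0,0,0,0]]
  ]
}}

```text
time_s: 52.62
tool_pos: [0.6487, -0.0192, 0.2076]
eef_rot: [0.002, -0.069, 0.998, 0.0]
ft_force: [0.6, -0.6, 6.1]
width: 0.0153
grasp_force: 30.0
```

{"api": "apply_moves", "payload": {
  "steps": [
    [[0,0,0,0,0,-0.8,0.35],[0,0,0,0,0,0,0.35],[0,0,0,0,0,0,0.35],[0,0,0,0,0,-30,0.35],[0,0,0,0,0,-40,0.35],[0,0,0,0,0,-16,0.35],[0,0,0,0,0,0,0.35]]
  ]
}}

```text
time_s: 53.5
tool_pos: [0.6481, -0.0194, 0.2937]
eef_rot: [0.001, -0.069, 0.998, -0.0]
ft_force: [0.1, 1.0, 0.2]
width: 0.0305
grasp_force: 0.0
```

Run:
```python
from h import *
brush(3,.2,v=50)
```

```text
N 8 dist 0.3694 rot [1.000e-02 1.200e-01 2.674e+01] F [0.1 1.  0.2] w 0.0305 t 53.5
[0.0, 0.0, 0.058, 24.6, -37.3, 11.7, 0.35]
[0.0, 0.0, 0.058, 22.4, -38.7, 11.7, 0.35]
[0.0, 0.0, 0.058, 20.1, -39.9, 11.7, 0.35]
[0.0, 0.0, 0.058, 17.7, -41.0, 11.7, 0.35]
[0.0, 0.0, 0.058, 15.3, -42.0, 11.7, 0.35]
[0.0, 0.0, 0.058, 12.8, -42.8, 11.7, 0.35]
[0.0, 0.0, 0.058, 10.3, -43.5, 11.7, 0.35]
[0.0, 0.0, 0.058, 7.8, -44.0, 11.7, 0.35]
```

{"api": "apply_moves", "payload": {
  "steps": [
    [[0,0,0.058,24.5,-37.5,11.5,0.35],[0,0,0.058,22.5,-38.5,11.5,0.35],[0,0,0.058,20,-40,11.5,0.35],[0,0,0.058,17.5,-41,11.5,0.35],[0,0,0.058,15.5,-42,11.5,0.35],[0,0,0.058,13,-43,11.5,0.35],[0,0,0.058,10.5,-43.5,11.5,0.35],[0,0,0.058,8,-44,11.5,0.35]]
  ]
}}

```text
time_s: 54.5
tool_pos: [0.4921, -0.3437, 0.1987]
eef_rot: [-0.001, 0.163, 0.987, 0.001]
ft_force: [0.8, 0.2, 1.5]
width: 0.0309
grasp_force: 0.0
```

{"api": "apply_moves", "payload": {
  "steps": [
    [[0,0,0,0,0,0,0.35],[0,0,0,0,0,0,0.35]]
  ]
}}

```text
time_s: 54.75
tool_pos: [0.4937, -0.3418, 0.1999]
eef_rot: [-0.0, 0.162, 0.987, 0.001]
ft_force: [0.3, 0.2, 0.7]
width: 0.0309
grasp_force: 0.0
```

Run:
```python
from h import *
print(state()['tool_pos']); brush(3,.112)
```

```text
[ 0.49366727 -0.341754    0.19990326]
N 2 dist 0.0879 rot [ 0.09 -0.05  0.2 ] F [0.3 0.2 0.7] w 0.0309 t 54.75
[0.001, -0.0, 0.002, -0.5, -0.1, 44.0, 0.35]
[0.001, -0.0, 0.002, -0.5, -0.0, 44.0, 0.35]
```

{"api": "apply_moves", "payload": {
  "steps": [
    [[0,0,0,0,0,44,0.35],[0,0,0,0,0,44,0.35],[0,0,0,0,0,0,0.35],[0,0,0,0,0,0,0],[0,0,0,0,0,0,0],[0,0,0,0,0,0,0],[0,0,0,0,0,0,0]]
  ]
}}

```text
time_s: 55.62
tool_pos: [0.4957, -0.3429, 0.1151]
eef_rot: [0.002, 0.162, 0.987, -0.0]
ft_force: [0.1, 0.2, 6.3]
width: 0.0155
grasp_force: 30.0
```

{"api": "apply_moves", "payload": {
  "steps": [
    [[0,0,0,0,0,-25,0],[0,0,0,0,0,-45,0],[0,0,0,0,0,-50,0],[0,0,0,0,0,-55,0],[0,0,0,0,0,0,0]]
  ]
}}

```text
time_s: 56.25
tool_pos: [0.4965, -0.3429, 0.2933]
eef_rot: [0.004, 0.162, 0.987, -0.002]
ft_force: [0.1, 0.4, -0.4]
width: 0.0154
grasp_force: 30.0
```

Run:
```python
from h import *
topot('R1',.287)
```

```text
N 7 dist 0.3372 rot [ -0.22   0.48 -26.45] F [ 0.1  0.4 -0.4] w 0.0154 t 56.25
[-0.001, 0.001, -0.066, -0.9, 48.2, 0.8, 0]
[-0.001, 0.001, -0.066, -4.1, 48.0, 0.8, 0]
[-0.001, 0.001, -0.066, -7.2, 47.6, 0.9, 0]
[-0.001, 0.001, -0.066, -10.3, 47.0, 0.9, 0]
[-0.001, 0.001, -0.066, -13.4, 46.3, 0.9, 0]
[-0.001, 0.001, -0.066, -16.4, 45.3, 0.9, 0]
[-0.001, 0.001, -0.066, -19.4, 44.1, 0.9, 0]
```

{"api": "apply_moves", "payload": {
  "steps": [
    [[0,0,-0.066,-1,48,0.5,0],[0,0,-0.066,-4,48,0.5,0],[0,0,-0.066,-7,47.5,0.5,0],[0,0,-0.066,-10.5,47,0.5,0],[0,0,-0.066,-13.5,46.5,0.5,0],[0,0,-0.066,-16.5,45.5,0.5,0],[0,0,-0.066,-21,44,0.5,0],[0,0,0,-2,0,0,0]]
  ]
}}

```text
time_s: 57.25
tool_pos: [0.6111, -0.0197, 0.2844]
eef_rot: [0.0, -0.072, 0.997, 0.001]
ft_force: [0.3, 0.1, -0.4]
width: 0.0155
grasp_force: 30.0
```

{"api": "apply_moves", "payload": {
  "steps": [
    [[0,0,0,0,0,0,0],[0,0,0,0,0,0,0]]
  ]
}}

```text
time_s: 57.5
tool_pos: [0.6111, -0.0268, 0.2842]
eef_rot: [-0.0, -0.067, 0.998, -0.0]
ft_force: [0.1, 0.5, -1.6]
width: 0.0151
grasp_force: 30.0
```

```bash
sed -i 's/(310,317,324)/(305,308,310,317,325,328)/; s/(182,200)/(214,221,229,234,238)/; s/b=g\[155:r0,cc\]/b=g[155:240,cc]/' m4.py; python3 m4.py R1
```

```text
N 1 dist 0.0019 rot [-0.05 -0.01 -0.14] F [ 0.1  0.5 -1.6] w 0.0151 t 57.5
[-0.001, -0.0, -0.002, 0.6, 1.4, 1.2, 0]
T [ 0.6111 -0.0267  0.2844] brush r0 227 axis u -0.5300000000000002 v 0.55
305 [196.5 205.5 215.5] [-28.67, -21.29, -12.97]
308 [196.5 205.5 215.5 221.5] [-28.66, -21.28, -12.97, -7.92]
310 [196.5 205.5 215.5 221.5] [-28.66, -21.28, -12.96, -7.92]
317 [196.5 205.5 215.5 221.5] [-28.64, -21.26, -12.94, -7.9]
325 [196.5 205.5 215.5 221.5] [-28.62, -21.24, -12.92, -7.88]
328 [196.5 205.5 219.5 220.5] [-28.61, -21.23, -9.56, -8.72]
214 [298.5, 335.5]
221 [305.5, 306.5, 327.5, 328.5]
229 [306.5, 328.5]
234 [306.5, 328.5]
238 [306.5, 328.5]
```

{"api": "apply_moves", "payload": {
  "steps": [
    [[0,0,-0.002,-1,1,0,0],[0,0,0,0,0,12,0],[0,0,0,0,0,6,0],[0,0,0,0,0,5,0],[0,0,0,0,0,5,0],[0,0,0,0,0,5,0],[0,0,0,0,0,0,0]]
  ]
}}

```text
time_s: 58.42
tool_pos: [0.6121, -0.0236, 0.2513]
eef_rot: [0.0, -0.069, 0.998, 0.0]
ft_force: [0.1, 0.9, 0.5]
width: 0.0152
grasp_force: 30.0
```

{"api": "apply_moves", "payload": {
  "steps": [
    [[0,0,0,0,0,12,0],[0,0,0,0,0,12,0],[0,0,0,0,0,10,0],[0,0,0,0,0,6,0],[0,0,0,0,0,2.5,0],[0,0,0,0,0,0,0]]
  ]
}}

```text
time_s: 59.18
tool_pos: [0.6123, -0.0235, 0.2092]
eef_rot: [0.0, -0.069, 0.998, 0.0]
ft_force: [1.0, -0.7, -0.8]
width: 0.0153
grasp_force: 30.0
```

{"api": "apply_moves", "payload": {
  "steps": [
    [[0,0,0,0.5,0,1.5,0],[0,0,0,0.5,0,1,0],[0,0,0,0.5,0,1,0],[0,0,0,0,0,0,0]]
  ]
}}

```text
time_s: 59.68
tool_pos: [0.6114, -0.0236, 0.2065]
eef_rot: [0.001, -0.069, 0.998, 0.0]
ft_force: [0.2, -0.4, 3.6]
width: 0.0152
grasp_force: 30.0
```

{"api": "apply_moves", "payload": {
  "steps": [
    [[0,0,0,0,0,-0.8,0.35],[0,0,0,0,0,0,0.35],[0,0,0,0,0,0,0.35],[0,0,0,0,0,-30,0.35],[0,0,0,0,0,-40,0.35],[0,0,0,0,0,-16,0.35],[0,0,0,0,0,0,0.35]]
  ]
}}

```text
time_s: 60.55
tool_pos: [0.6111, -0.0237, 0.2929]
eef_rot: [0.001, -0.069, 0.998, -0.0]
ft_force: [-1.0, -0.2, 0.4]
width: 0.0307
grasp_force: 0.0
```

Run:
```python
from h import *
w=snap('wrist','w12.png'); im=w['pixels'].astype(int); g=im.sum(2)//3; sat=im.max(2)-im.min(2); s=state(); print(s['tool_pos'],s['ft_force'],s['width'])
for c in (308,317,326)+tuple(range(440,475,6)):
    b=g[185:290,c]>115; print(c,(np.where(np.diff(b.astype(int)))[0]+185.5).tolist())
S=snap('scene','s12.png')
for k in PT: # expected handle mid and bristle top pixel in scene view
    a=proj(S,[[*PT[k],.175],[*PT[k],.243]]).round().astype(int); print(k,a.tolist(),[S['pixels'][v-1:v+2,u-1:u+2].reshape(-1,3).mean(0).round().tolist() for u,v in a])
```

```text
[ 0.61044548 -0.02403707  0.29169287] [ 0.20833131  0.13273499 -0.37939409] 0.030474578313323356
308 [194.5, 203.5, 212.5, 218.5, 232.5, 242.5, 247.5, 257.5, 282.5]
317 [194.5, 203.5, 212.5, 218.5, 228.5, 237.5, 243.5, 262.5, 279.5]
326 [194.5, 203.5, 213.5, 247.5, 255.5, 285.5, 287.5]
440 [198.5, 203.5, 210.5, 216.5, 287.5]
446 [198.5, 204.5, 210.5, 216.5, 287.5]
452 [198.5, 206.5, 210.5, 216.5, 246.5, 259.5, 281.5, 285.5, 287.5]
458 [199.5, 208.5, 210.5, 215.5, 236.5, 265.5, 287.5]
464 [199.5, 219.5, 238.5, 271.5, 280.5, 284.5]
470 [199.5, 222.5, 226.5, 230.5, 241.5, 274.5, 275.5]
L2 [[401, 191], [405, 166]] [[131.0, 91.0, 58.0], [109.0, 93.0, 86.0]]
L1 [[385, 188], [388, 163]] [[132.0, 94.0, 59.0], [97.0, 97.0, 98.0]]
R2 [[389, 220], [392, 194]] [[130.0, 91.0, 58.0], [101.0, 101.0, 101.0]]
R1 [[372, 216], [375, 190]] [[131.0, 92.0, 59.0], [104.0, 103.0, 104.0]]
```

All four pots show a wooden handle and grey bristle tips at the expected scene pixels. Both holders are within their clip play, and the gripper is clear above the brushes. Handing in.

```bash
python3 -c "
from plant import *
print(sign_off())"
```

```text
the job is handed in; nothing more can be done
None
```

I handed the job in with both grey holders clipped on the rail and all four brushes standing bristles up in the pots, one to a pot. The right holder may lean about 1 mm within its clip's play. The tin and cup were kept clear of the arm, and no verdict came back.

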